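Lock a rack of dye pots on the shaker with the quarter-turn clamp stud

ROBOT

A 7-joint arm with a two-finger parallel gripper is mounted at the origin on the work surface. World frame = base frame: x ahead of the robot, y to its left, z up, the work surface at z = 0. Lengths are in m, angles in rad, forces in N, time in s.
With the tool pointing down it reaches from about 0.4 to 0.85 m from the base axis. Payload 4.5 kg.
Tool frame: the origin (TCP) lies between the finger pads; the fingertips stand 19 mm ahead of it and the grasp point (between the pads) is the TCP (r.nose_length is the distance from the TCP to the fingertips, in m); z points along the fingers, x is the direction in which the jaws open and shut, and the axes are right-handed (so a half turn about z gives the same grasp; the last joint's range is limited). The gripper opens to 88 mm and grips with 3 to 60 N. Pads are 18 mm wide; open, the fingers measure 123 mm over their backs; the gripper's body (75 mm by 187 mm) begins 45 mm behind the grasp point.
Start: joints at [-1.171, 0.689, -0.195, 1.565, 0.157, 0.902, -0.215], TCP at [0.224, 0.584, 0.258] pointing down, gripper open.
Joint ranges: [-3.01, 3.01], [-0.46, 2.08], [-1.47, 1.51], [0.13, 2.56], [-1, 4.14], [0.04, 2.09], [-2.66, 2.66]. Speed limits (rad/s): [2.57, 2.57, 3.14, 3.14, 3.14, 3.14, 3.14].

INTERFACE

Orientations are given as a unit quaternion [x, y, z, w].
In Python, from plant import get_state, vision, r gives the robot as it stands.
- The arm moves only by the tool play_rows, never from a script. Its argument "deltas" is a list that holds one entry, the list of rows, each a list of 7 numbers: the gripper command: -1 is fully open, 1 is shut, values between are in proportion, then the shift along the tool's x, y, z normalised to -1 to 1, where 1 is 300 mm, then the turn, a rotation vector about the tool's x, y, z normalised to -1 to 1, where 1 is pi rad. A call has 1 to 5 rows; each row is the pose to reach, as a shift and turn from the pose measured when the call began, along the tool's axes at that moment, turning the shorter way round; what a row does not reach only later rows make up. A row lasts 1/8 s, in which the tool goes at most 62.5 mm and 10.7 degrees, less where a joint would pass 70% of its speed; a pose out of reach is approached as far as the arm can. A call with a number of a shift or a turn outside -1 to 1 is refused whole. A call with a gripper value outside its range is refused whole. The fingers move at their own pace and stop on an object; "force" is the grip in N (left out, the last holds). Time passes only in rows, so rows that repeat a pose let the fingers close. It gives the time, the measured TCP pose, the force and the opening at its end, in the units of the state.
- get_state(): the state, without advancing time (a new reading comes with each control period).
- vision.snapshot(name): name is "scene" or "side" or "wrist"; returns the picture (400x640x3 uint8, red, green, blue); there is no depth.
- vision.camera_model(name): a dict with "vfov" (degrees; the focal length in pixels is half the picture's height over the tangent of half this angle, whatever the lens; pixels are square), "cx", "cy" (the principal point, pixels), "world_to_cam" (4x4, takes a point from world to camera coordinates). Camera axes: x right, y up, looking along -z (the intrinsics and any distortion apply to the point x, -y, -z); pixel columns grow to the right and rows downward; lengths in m; the calibration is good to about 2 mm. A picture is of the moment at which its call begins: read the wrist's pose just before it. camera_model takes no time and is no camera call; for the wrist camera it gives the pose at the moment of the call.
- r.finish_job(): hands the job in, once; it reports no verdict.
The state is a dict: "clock": time; "q": joint angles; "qd": joint speeds; "joint_torque": joint torques, N m; "tool_pos": TCP position; "eef_rot": TCP orientation; "contact_force": force on the tool from outside, world axes, zero at the start; "moment": the same for the moment, N m; "opening": opening from 0.0 (shut) to 1.0 (fully open).
Only numpy, scipy, OpenCV 4.12 (cv2) and the standard library are available. Lean on these libraries where they do the work, as an engineer would, in place of code of your own. Each camera call takes 0.05 s, during which the arm holds its last target.

TASK

Take the winged clamp stud out of the stud block, drop its hammer head into the open end of the shaker platform's middle T-slot, and slide it along so that its bumper gently pushes the rack of dye pots fully home against the end fence's stop bolt, without forcing it once you feel it arrive. With the bumper still snug against the rack, press the wing down against its spring, turn it a quarter turn so that the head lies square across under the slot's lips, and let go, leaving it locked and upright; leave the pots standing in the rack and everything else where it is.

Things in the scene. Friction and masses are not known exactly. Their poses are not given: they have to be found in the camera images.
- stud_grip (a point): Centre of the clamp stud's black wing bar: 40 long (its x) x 14 thick (its y) x 24 high; z up along the stem. Stud loose, 160 g, upright in a bore of the block, wing within 0.5 rad of the block's x. Below this point, mm: steel sleeve 22 dia from 12 to 38; rubber bumper disc 44 dia x 14 high, underside at 62 (resting on the block's top); head's top at 63, underside at 69.
- stud_head (a point): Centre of the stud's steel hammer head, 66 mm below the wing's centre on the stem axis: 20 long (x, the same way as the wing) x 10 wide (y) x 6 high, stem above it 9 dia. With the bumper resting on the platform this point is 4 mm below the platform's top, the head between the slot's lips, where it can slide but not turn.
- bumper (a joint): How far the bumper is pushed up the stem against its spring, m: 0 extended, 0.009 end of travel; 6 N at 0, 10 N at 0.005, 13 N at 0.009. With the bumper on the platform and the stud pressed down 5 mm, the head's top passes the lips' underside; from 6.5 mm it turns freely, either way (no stop). Let go when turned across, the spring holds the head up under the lips at about 0.005.
- slot (a point): Fixed: the mid-length point of the middle T-slot of the shaker's aluminium platform, at its top (100 mm over the bench). y runs along the slot towards the fence, x across. Mouth 13 wide, lips 6 thick, chamber below 25 wide down to 18. Platform 250 (x) x 320 (y). Rack side at +y; the slot is open and clear for y from -160 to about -65. Outer slots (x = +-90) hold bolts only.
- fence (a point): Fixed: middle of the face of the end fence (steel, 40 high), at the platform's top, 135 mm along the slot's +y from point slot; axes as the slot's. A stop bolt (9 dia, rubber tip 14 dia, 12 over the platform) stands out of it towards the rack by 4 to 28 mm, set by an earlier user and locked; its tip is not measured: feel for it. Guides 18 high flank the rack, inner faces at x = +-54.5.
- rack_near (a point): Middle of the lower edge of the rack's near end wall (flat, 38 high; the bumper bears on it). Loose steel rack, 104 (x) x 150 (y) x 38 high, six holes, 0.36 to 0.6 kg, over the middle slot, axes as the slot's. With pots it slides at 3 to 7 N; at the stop bolt the force rises sharply. Never push it with over 15 N; forced on, the stud cants over in the slot (keep its lean below 0.15 rad).
- rack_far (a point): Middle of the lower edge of the rack's far end, 150 mm along +y from the near end. Starts 36 to 48 mm short of the fence's face, 8 mm or more short of the stop bolt's tip. The rack is home when this end touches the tip.
- pot0_mid (a point): Mid-height of a steel dye pot (40 dia x 93 high, 100 g) standing loose in a hole of the rack's far row, on the rack's 3 mm floor; stands 58 mm above the rack.
- pot1_mid (a point): The same, the other pot of the far row.
- pot2_mid (a point): The same, a pot in the rack's middle row.
- pot3_mid (a point): Mid-height of another such pot (40 dia x 93 high), standing loose on the bench; bystander.
- block: Grey plastic stud block, 75 (x) x 235 (y) x 30 high, origin at the centre of its underside; three bores 28 dia, 22 deep, in a row along its y at -75, 0 and +75. Fixed. Holds the clamp stud and the levelling foot in two of the bores (either way round).
- foot_mid (a point): Middle of a small spare levelling foot (disc 40 dia, threaded stem and nut, no wing, top 36 mm above the block) in another bore of the block; bystander.
- wrench_grip (a point): Grip of a 160 mm wrench lying on the bench; bystander.
- beaker_rim (a point): Centre of the rim of a glass beaker, 70 dia x 90 high; bystander.
- wash_mid (a point): Mid-height of a white wash bottle, 60 dia x 150 high; bystander.
- weight_mid (a point): Mid-height of a brass weight, 44 dia x 52 high; bystander.

How it is judged:
By the outcome, as a careful person would: the job done as asked, in the order asked, and still so for the second after the job is handed in, with the robot touching nothing.
It also fails if it takes over 64 s, if anything falls off the work surface, if the arm or the gripper's body presses on something with over 40 N, if the wrist force passes 120 N, or if a joint passes its speed limit or range.

## Working session

There is one attempt and no reset: what is moved stays moved. The work goes in short steps, Python scripts to look and compute and a tool call to move; the robot and the scene stay as the last step left them, time stands still between calls to the robot, and variables do not carry over. Pictures are saved under pics/ and viewed, and the job is handed in when it is done.

Besides the shell and the picture viewer there is one more tool, called in YAML: its name, and indented under it one key for each argument. play_rows: Moves the arm, as the interface text tells. Scaled input: -1 to 1 covers 300 mm each way for a shift and pi rad each way for a turn. Its arguments: {"type":"object","properties":{"deltas":{"type":"array"},"force":{"type":"number"}},"required":["deltas"]}

```bash
ls; mkdir -p pics; python3 - <<'E'
from plant import get_state, vision, r
import cv2
s=get_state();print(s)
for n in ["scene","side","wrist"]:
    im=vision.snapshot(n);cv2.imwrite(f"pics/{n}0.png",im[:,:,::-1])
    print(n,vision.camera_model(n))
E
```

```text
pics
{'clock': 0.0, 'q': array([-1.17118242,  0.6899819 , -0.19449581,  1.56631943,  0.15728008,
        0.90251777, -0.21510466]), 'qd': array([ 0.00064674,  0.00031119, -0.00029517, -0.00170094, -0.00033959,
        0.00070556,  0.00202108]), 'joint_torque': array([ 2.46699465e-04, -5.27553570e+01, -1.26704648e+00, -1.53425878e+01,
       -5.27663436e-02,  6.70986497e-03,  1.62631868e-04]), 'tool_pos': array([0.22340583, 0.58307255, 0.2569174 ]), 'eef_rot': array([ 8.23911803e-01,  5.66717298e-01, -7.18050474e-04,  5.73690820e-04]), 'contact_force': array([-0.40783862, -0.01658014, -0.05805585]), 'moment': array([-0.04453994, -0.02845362,  0.00166659]), 'opening': 0.9955326258137253}
scene {'vfov': 48.39219670666618, 'cx': 322.42616068779967, 'cy': 203.7266772682227, 'world_to_cam': array([[-0.74406653,  0.6679946 , -0.01217443,  0.43290044],
       [-0.52575103, -0.57418568,  0.62761186,  0.19514419],
       [ 0.41225095,  0.4733857 ,  0.7784312 , -1.43310156],
       [ 0.        ,  0.        ,  0.        ,  1.        ]])}
side {'vfov': 52.287454745341925, 'cx': 321.74054874957704, 'cy': 197.93601013093607, 'world_to_cam': array([[ 0.76792482, -0.64027243,  0.01851199, -0.45833682],
       [ 0.47208259,  0.58526321,  0.65924578, -0.27353458],
       [-0.43293129, -0.49751201,  0.75169961, -0.80838377],
       [ 0.        ,  0.        ,  0.        ,  1.        ]])}
wrist {'vfov': 65.84776837310851, 'cx': 319.73686818250326, 'cy': 201.8963968687059, 'world_to_cam': array([[ 3.58364718e-01,  9.33581409e-01, -6.93329555e-04,
        -6.24157243e-01],
       [-8.96765098e-01,  3.44025711e-01, -2.78313976e-01,
         3.83050061e-02],
       [-2.59590231e-01,  1.00359663e-01,  9.60489901e-01,
        -3.88913576e-01],
       [ 0.00000000e+00,  0.00000000e+00,  0.00000000e+00,
         1.00000000e+00]])}
```

View pics/scene0.png

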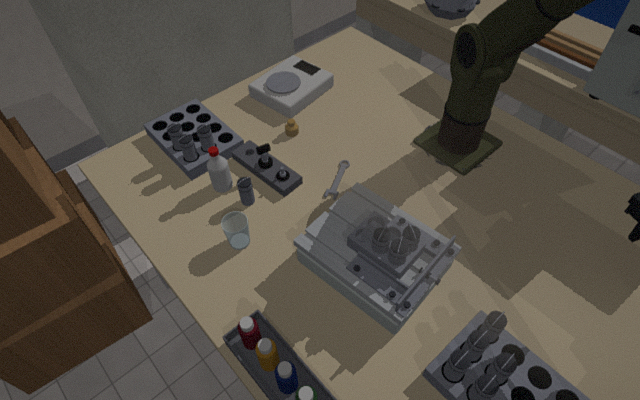

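View pics/side0.png

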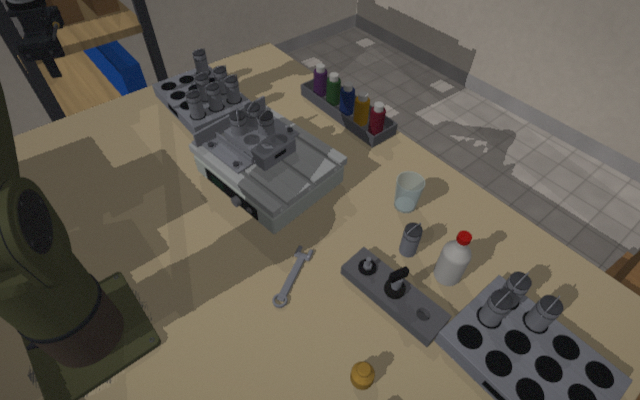

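View pics/wrist0.png

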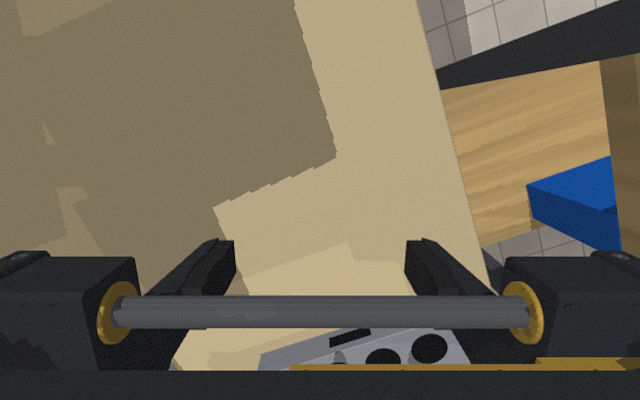

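The scene shows the block (265,165), with the stud in its middle bore and the foot at (283,175). The platform is at (380,250), with the rack and pots on it. I'll zoom in.

```bash
cat > h.py <<'E'
import numpy as np, cv2
M={}
def model(n):
    from plant import vision
    return vision.camera_model(n)
def proj(m,p):
    p=np.atleast_2d(p);c=(m['world_to_cam']@np.c_[p,np.ones(len(p))].T).T
    f=200/np.tan(np.radians(m['vfov'])/2)
    return np.c_[m['cx']+f*c[:,0]/-c[:,2], m['cy']-f*c[:,1]/-c[:,2]]
def ray(m,uv):
    f=200/np.tan(np.radians(m['vfov'])/2)
    d=np.array([(uv[0]-m['cx'])/f,-(uv[1]-m['cy'])/f,-1.])
    R=m['world_to_cam'][:3,:3];t=m['world_to_cam'][:3,3]
    return -R.T@t, R.T@d
def atz(m,uv,z):
    o,d=ray(m,uv);return o+d*(z-o[2])/d[2]
def tri(obs):
    A=np.zeros((3,3));b=np.zeros(3)
    for m,uv in obs:
        o,d=ray(m,uv);d=d/np.linalg.norm(d);P=np.eye(3)-np.outer(d,d);A+=P;b+=P@o
    x=np.linalg.solve(A,b);return x
def crop(src,dst,x0,y0,x1,y1,k):
    im=cv2.imread(src)[y0:y1,x0:x1]
    im=cv2.resize(im,None,fx=k,fy=k,interpolation=cv2.INTER_CUBIC)
    im=np.clip(im.astype(float)*1.6,0,255).astype('uint8')
    for x in range((x0//20+1)*20,x1,20):
        cv2.putText(im,str(x),(int((x-x0)*k),10),0,.35,(0,255,255),1);cv2.line(im,(int((x-x0)*k),12),(int((x-x0)*k),18),(0,255,255),1)
    for y in range((y0//20+1)*20,y1,20):
        cv2.putText(im,str(y),(0,int((y-y0)*k)+4),0,.35,(0,255,255),1);cv2.line(im,(24,int((y-y0)*k)),(30,int((y-y0)*k)),(0,255,255),1)
    cv2.imwrite(dst,im)
E
python3 - <<'E'
from h import *
crop('pics/scene0.png','pics/sA.png',285,175,465,330,4.4)
crop('pics/scene0.png','pics/sB.png',200,120,360,220,5)
crop('pics/side0.png','pics/dA.png',180,80,360,235,4.4)
crop('pics/side0.png','pics/dB.png',330,220,460,350,4.5)
E
```

```text
(no output)
```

View pics/sA.png

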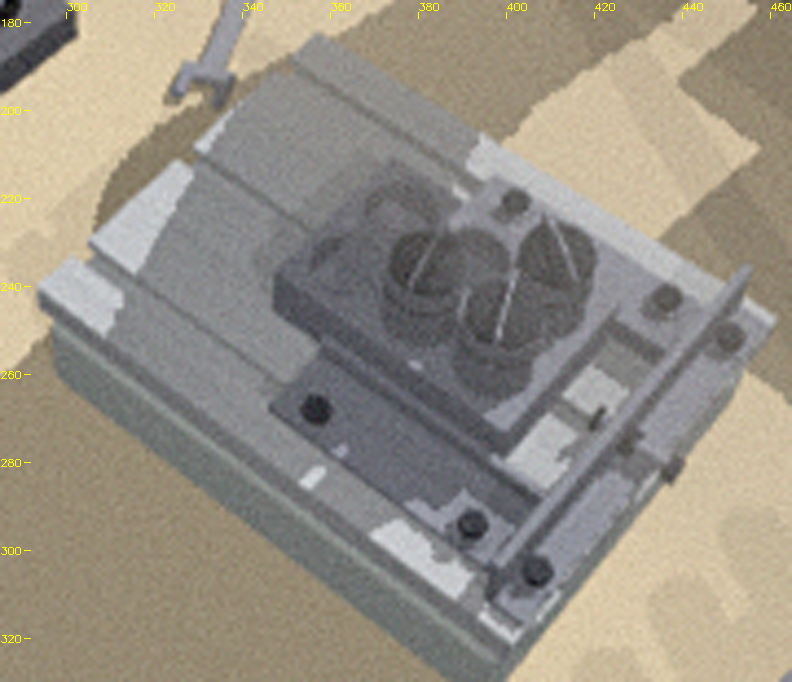

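View pics/sB.png

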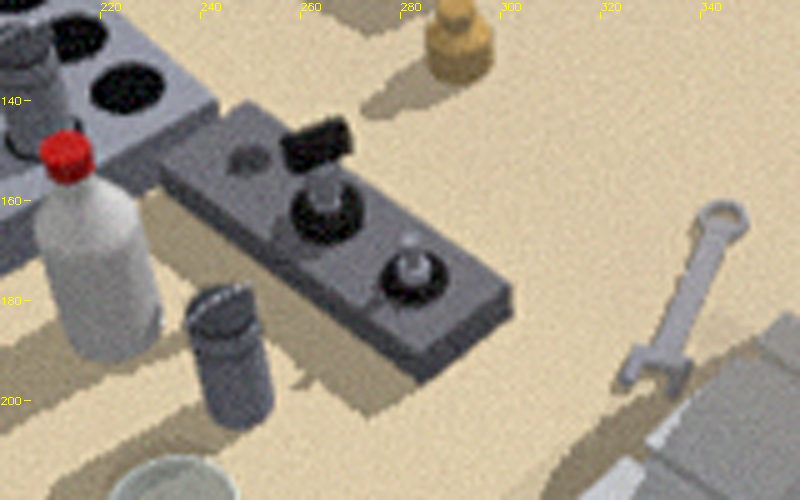

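View pics/dA.png

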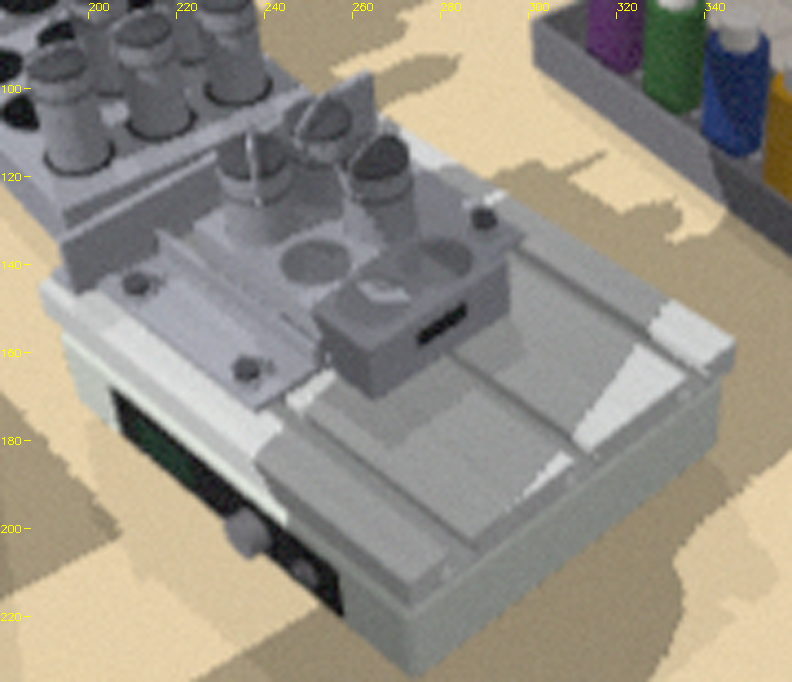

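View pics/dB.png

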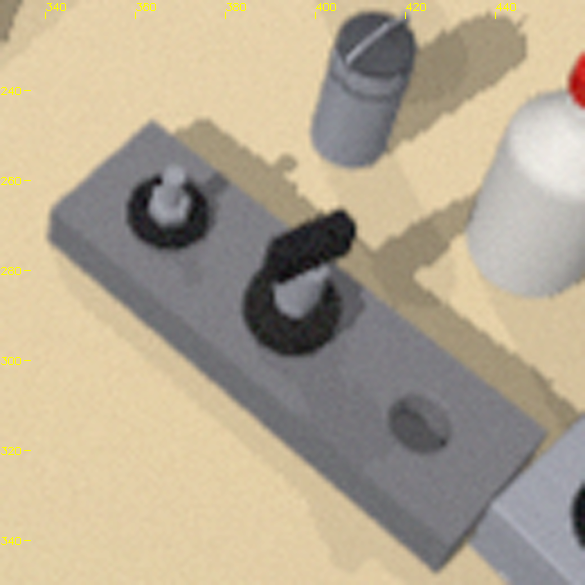

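```bash
cat > fit.py <<'E'
from h import *
from scipy.optimize import least_squares
sc=model('scene');sd=model('side')
S=lambda x,y:(285+x/4.4,175+y/4.4)
D=lambda x,y:(180+x/4.4,80+y/4.4)
B=lambda x,y:(200+x/5,120+y/5)
E=lambda x,y:(330+x/4.5,220+y/4.5)
for n,m,pts in [('scene',sc,[S(318,33),S(40,297),S(505,640),S(775,318)]),('side',sd,[D(735,340),D(412,600),D(40,290)])]:
    for p in pts: print(n,np.round(p,1),np.round(atz(m,p,.1),4))
print('block')
for n,m,pts in [('scene',sc,[B(160,165),B(248,100),B(510,288),B(420,355)]),('side',sd,[E(50,213),E(152,121),E(545,430),E(438,555)])]:
    for p in pts: print(n,np.round(p,1),np.round(atz(m,p,.03),4))
print('bores z.03 (empty)',atz(sc,B(250,160),.03),atz(sd,E(420,424),.03))
print('wing tri',tri([(sc,B(317,145)),(sd,E(312,245))]))
print('wing ends sc',tri([(sc,B(288,152)),(sd,E(278,265))]),tri([(sc,B(345,138)),(sd,E(345,225))]), tri([(sc,B(288,152)),(sd,E(345,225))]))
print('bumper centre z~.037',atz(sc,B(325,212),.044),atz(sd,E(294,300),.044))
E
python3 fit.py
```

```text
scene [357.3 182.5] [ 0.4215 -0.0363  0.1   ]
scene [294.1 242.5] [ 0.6711 -0.0016  0.1   ]
scene [399.8 320.5] [0.6318 0.3048 0.1   ]
scene [461.1 247.3] [0.3844 0.2787 0.1   ]
side [347.  157.3] [ 0.6679 -0.0106  0.1   ]
side [273.6 216.4] [ 0.4163 -0.0498  0.1   ]
side [189.1 145.9] [0.3826 0.2717 0.1   ]
block
scene [232. 153.] [ 0.5742 -0.426   0.03  ]
scene [249.6 140. ] [ 0.4996 -0.4365  0.03  ]
scene [302.  177.6] [ 0.4811 -0.2014  0.03  ]
scene [284. 191.] [ 0.5526 -0.1968  0.03  ]
side [341.1 267.3] [ 0.4766 -0.2093  0.03  ]
side [363.8 246.9] [ 0.5522 -0.2016  0.03  ]
side [451.1 315.6] [ 0.5737 -0.433   0.03  ]
side [427.3 343.3] [ 0.4928 -0.4398  0.03  ]
bores z.03 (empty) [ 0.53060218 -0.39178341  0.03      ] [ 0.53243774 -0.39553435  0.03      ]
wing tri [ 0.52630528 -0.31984124  0.09164222]
wing ends sc [ 0.52656003 -0.32325581  0.0809417 ] [ 0.52593118 -0.31631843  0.10305054] [ 0.54366042 -0.32338267  0.09485431]
bumper centre z~.037 [ 0.53065022 -0.31269189  0.044     ] [ 0.52665337 -0.32090574  0.044     ]
```

```bash
cat >> h.py <<'E'
from scipy.spatial.transform import Rotation as Ro
def down(yaw): # tool z down, tool x at yaw (deg)
    y=np.radians(yaw);x=np.array([np.cos(y),np.sin(y),0]);z=np.array([0,0,-1.])
    return Ro.from_matrix(np.c_[x,np.cross(z,x),z])
def rel(pos,yaw,s=None):
    from plant import get_state
    s=s or get_state()
    R0=Ro.from_quat(s['eef_rot']);d=R0.inv().apply(np.array(pos)-s['tool_pos'])
    rv=(R0.inv()*down(yaw)).as_rotvec()
    print('rows for',pos,yaw,':',[round(float(v),4) for v in d/.3],[round(float(v),4) for v in rv/np.pi])
def st():
    from plant import get_state
    s=get_state();R0=Ro.from_quat(s['eef_rot']).as_matrix()
    print('t',round(s['clock'],2),'pos',np.round(s['tool_pos'],4),'yaw',round(float(np.degrees(np.arctan2(R0[1,0],R0[0,0]))),2),'z',np.round(R0[:,2],4),'F',np.round(s['contact_force'],2),'M',np.round(s['moment'],2),'op',round(s['opening'],3),'q',np.round(s['q'],2))
    return s
E
python3 - <<'E'
from h import *
s=st();m=model('wrist')
T=np.linalg.inv(m['world_to_cam']);R0=Ro.from_quat(s['eef_rot'])
print('cam in tool',R0.inv().apply(T[:3,3]-s['tool_pos']),'\ncam axes in tool\n',R0.as_matrix().T@T[:3,:3])
sc=model('scene');sd=model('side')
print('bottle',atz(sc,(221,189),0),atz(sd,(448,281),0),'pot3',atz(sc,(248,204),0),atz(sd,(410,254),0))
print('foot',atz(sc,(283,175),.04),atz(sd,(367,266),.04))
rel([.5,.15,.33],70);rel([.5265,-.26,.33],78)
E
```

```text
t 0.15 pos [0.2234 0.5832 0.2571] yaw 69.05 z [-4.0e-04 -1.3e-03 -1.0e+00] F [ 0.22 -0.38  0.1 ] M [-0.04  0.09 -0.03] op 1.003 q [-1.17  0.69 -0.19  1.57  0.16  0.9  -0.22]
cam in tool [-0.00025054 -0.07098067 -0.12667464] 
cam axes in tool
 [[ 9.99999426e-01  9.89871350e-04 -4.09233971e-04]
 [ 8.36914411e-04 -9.60509826e-01 -2.78244808e-01]
 [-6.68499814e-04  2.78244306e-01 -9.60510104e-01]]
bottle [ 0.67151952 -0.35121959  0.        ] [ 0.65101976 -0.37288018  0.        ] pot3 [ 6.45974133e-01 -2.50246807e-01  1.11022302e-16] [ 0.63872016 -0.27117107  0.        ]
foot [ 0.52090398 -0.2395731   0.04      ] [ 0.51770934 -0.24640424  0.04      ]
rows for [0.5, 0.15, 0.33] 70 : [-1.0193, 1.3775, -0.2415] [0.0, 0.0004, -0.0053]
rows for [0.5265, -0.26, 0.33] 78 : [-2.264, 1.9487, -0.2398] [-0.0, 0.0004, -0.0497]
```

```bash
python3 - <<'E'
from h import *
rel([.4,.36,.33],73)
E
```

```text
rows for [0.4, 0.36, 0.33] 73 : [-0.4848, 0.8159, -0.2423] [0.0, 0.0004, -0.022]
```

play_rows:
  deltas:
    - [[-1,-0.485,0.816,-0.242,0,0,-0.022],[-1,-0.485,0.816,-0.242,0,0,-0.022],[-1,-0.485,0.816,-0.242,0,0,-0.022],[-1,-0.485,0.816,-0.242,0,0,-0.022],[-1,-0.485,0.816,-0.242,0,0,-0.022]]

```text
clock: 0.78
tool_pos: [0.402, 0.357, 0.3304]
eef_rot: [0.805, 0.594, -0.0, 0.001]
contact_force: [-0.2, -0.1, -0.3]
opening: 0.996
```

```bash
python3 - <<'E'
from h import *
st();rel([.5,.1,.32],76)
E
```

```text
t 0.78 pos [0.402  0.357  0.3304] yaw 72.84 z [ 4.0e-04 -2.3e-03 -1.0e+00] F [-0.21 -0.14 -0.32] M [ 0.04 -0.05  0.  ] op 0.996 q [-0.65  0.49 -0.25  1.73  0.15  0.94  0.31]
rows for [0.5, 0.1, 0.32] 76 : [-0.7221, 0.5651, 0.0369] [0.0003, 0.0007, -0.0176]
```

play_rows:
  deltas:
    - [[-1,-0.722,0.565,0.037,0,0,-0.0176],[-1,-0.722,0.565,0.037,0,0,-0.0176],[-1,-0.722,0.565,0.037,0,0,-0.0176],[-1,-0.722,0.565,0.037,0,0,-0.0176],[-1,-0.722,0.565,0.037,0,0,-0.0176]]

```text
clock: 1.4
tool_pos: [0.5007, 0.0955, 0.3195]
eef_rot: [0.79, 0.613, -0.001, 0.002]
contact_force: [-1.1, 0.7, -1.0]
opening: 0.999
```

```bash
python3 - <<'E'
from h import *
st();rel([.525,-.18,.30],78)
import cv2
from plant import vision
m=model('wrist');np.save('w1.npy',m,allow_pickle=True);cv2.imwrite('pics/w1.png',vision.snapshot('wrist')[:,:,::-1])
E
```

```text
t 1.4 pos [0.5007 0.0955 0.3195] yaw 75.67 z [-1.0e-04 -4.4e-03 -1.0e+00] F [-1.07  0.73 -0.99] M [ 0.05  0.03 -0.01] op 0.999 q [-0.11  0.46 -0.26  1.82  0.15  0.88  0.88]
rows for [0.525, -0.18, 0.3] 78 : [-0.8694, 0.3056, 0.0692] [0.0003, 0.0014, -0.0129]
```

View pics/w1.png

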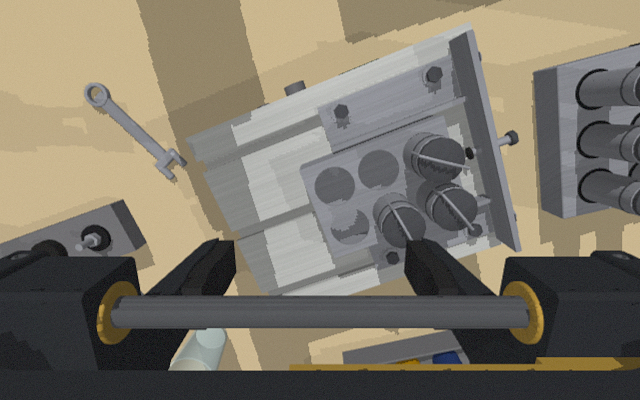

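The wrist view shows the platform from above. The middle slot runs from about (210,190) towards the fence, the rack is at (310–490,115–250), and the stop bolt passes through the fence near (470,153).

```bash
python3 - <<'E'
from h import *
crop('pics/w1.png','pics/w1A.png',180,100,340,270,4.5) if 0 else crop('pics/w1.png','pics/w1A.png',180,120,340,240,5)
crop('pics/w1.png','pics/w1B.png',400,20,540,255,2.5)
E
```

```text
(no output)
```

View pics/w1A.png

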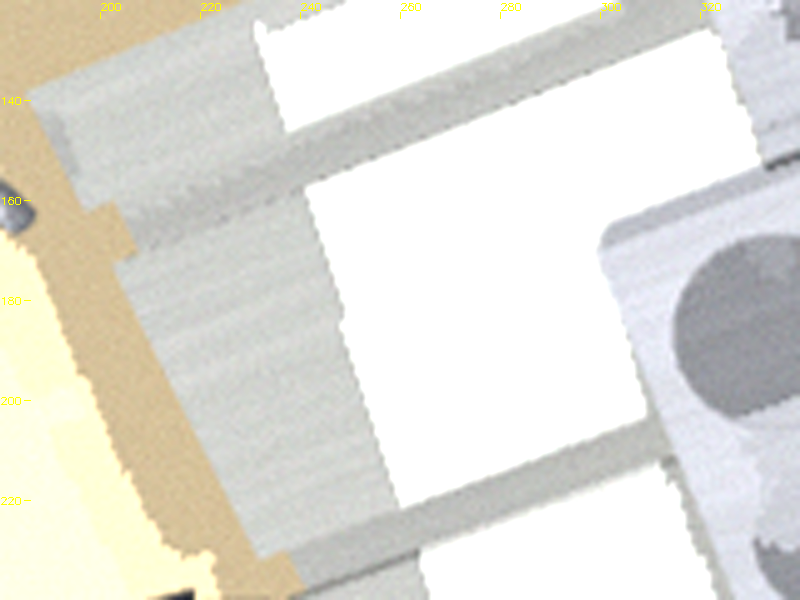

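View pics/w1B.png

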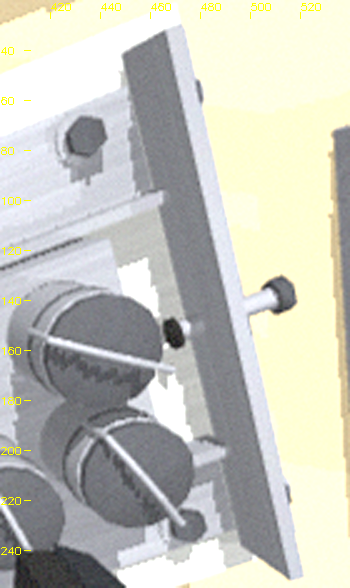

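play_rows:
  deltas:
    - [[-1,-0.87,0.306,0.07,0,0,-0.013],[-1,-0.87,0.306,0.07,0,0,-0.013],[-1,-0.87,0.306,0.07,0,0,-0.013],[-1,-0.87,0.306,0.07,0,0,-0.013],[-1,-0.87,0.306,0.07,0,0,-0.013]]

```text
clock: 2.08
tool_pos: [0.5246, -0.1867, 0.2997]
eef_rot: [0.779, 0.627, -0.003, 0.003]
contact_force: [-0.5, 0.1, -0.2]
opening: 1.001
```

```bash
python3 - <<'E'
from h import *
st();rel([.5265,-.3185,.24],78)
E
```

```text
t 2.08 pos [ 0.5246 -0.1867  0.2997] yaw 77.59 z [-5.0e-04 -7.7e-03 -1.0e+00] F [-0.49  0.13 -0.19] M [ 0.03 -0.02  0.  ] op 1.001 q [ 0.41  0.55 -0.25  1.72  0.18  0.89  1.44]
rows for [0.5265, -0.3185, 0.24] 78 : [-0.4263, 0.1004, 0.2024] [0.0004, 0.0024, -0.0023]
```

```bash
python3 - <<'E'
from h import *
m=np.load('w1.npy',allow_pickle=True).item()
A=lambda x,y:(180+x/5,120+y/5)
Bb=lambda x,y:(400+x/2.5,20+y/2.5)
def P(n,p,z): print(n,np.round(p,1),np.round(atz(m,p,z)[:2],4))
u1=atz(m,A(400,508),.1);u2=atz(m,A(650,415),.1);l1=atz(m,A(420,550),.1);l2=atz(m,A(655,462),.1)
for a in (u1,u2,l1,l2):print(np.round(a,4))
print('ang',np.degrees(np.arctan2(*(u2-u1)[1::-1])),np.degrees(np.arctan2(*(l2-l1)[1::-1])))
P('corner',A(30,92),.1);P('end@slot up',A(260,555),.1);P('endslot0',A(115,262),.1)
P('rack corner near',A(600,243),.138)
P('rack near edge',A(655,420),.138)
P('bolt tip',Bb(172,334),.112)
P('fence base top end',Bb(163,195),.1);P('fence top face',Bb(122,55),.14);P('fence bottom',Bb(275,572),.14)
# slot 0 lips
P('s0up',A(285,132),.1);P('s0up',A(600,12),.1);P('s0lo',A(305,185),.1);P('s0lo',A(710,30),.1)
E
```

```text
[0.5351 0.0122 0.1   ]
[0.5275 0.0757 0.1   ]
[0.5465 0.0136 0.1   ]
[0.539  0.0739 0.1   ]
ang 96.81024134252512 97.12275137211114
corner [186.  138.4] [ 0.4219 -0.0377]
end@slot up [232. 231.] [ 0.5382 -0.0241]
endslot0 [203.  172.4] [ 0.4624 -0.0329]
rack corner near [300.  168.6] [0.4796 0.0794]
rack near edge [311. 204.] [0.5183 0.0806]
bolt tip [468.8 153.6] [0.5129 0.2568]
fence base top end [465.2  98. ] [0.4559 0.2652]
fence top face [448.8  42. ] [0.4018 0.2392]
fence bottom [510.  248.8] [0.6194 0.2757]
s0up [237.  146.4] [0.4441 0.014 ]
s0up [300.  122.4] [0.4366 0.0887]
s0lo [241. 157.] [0.4564 0.0146]
s0lo [322. 126.] [0.4462 0.1109]
```

play_rows:
  deltas:
    - [[-0.3,-0.426,0.1,0.2,0,0.0024,0],[-0.3,-0.426,0.1,0.2,0,0.0024,0],[-0.3,-0.426,0.1,0.2,0,0.0024,0],[-0.3,-0.426,0.1,0.2,0,0.0024,0]]

```text
clock: 2.58
tool_pos: [0.5259, -0.3187, 0.2398]
eef_rot: [0.78, 0.626, 0.0, -0.0]
contact_force: [0.8, 1.1, -0.9]
opening: 0.648
```

```bash
python3 - <<'E'
from h import *
st()
from plant import vision
m=model('wrist');np.save('w2.npy',m,allow_pickle=True);cv2.imwrite('pics/w2.png',vision.snapshot('wrist')[:,:,::-1])
E
```

```text
t 2.58 pos [ 0.5259 -0.3187  0.2398] yaw 77.48 z [-3.e-04  8.e-04 -1.e+00] F [ 0.78  1.14 -0.9 ] M [ 0.02  0.04 -0.02] op 0.648 q [ 0.6   0.7  -0.24  1.61  0.2   0.85  1.64]
```

View pics/w2.png

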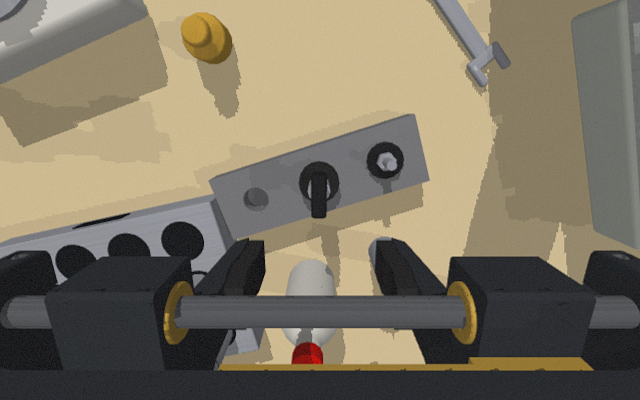

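```bash
python3 - <<'E'
from h import *
im=cv2.imread('pics/w2.png')[100:240,200:440]
cv2.imwrite('pics/tmp.png',np.clip(im.astype(float)*1.3,0,255))
im=cv2.imread('pics/w2.png')[145:230,270:370]
im=cv2.resize(im,None,fx=7,fy=7,interpolation=cv2.INTER_CUBIC);im=np.clip(255*(im/255.)**.5,0,255).astype('uint8')
for x in range(280,370,10):cv2.putText(im,str(x),((x-270)*7,10),0,.4,(0,0,255),1)
for y in range(150,230,10):cv2.putText(im,str(y),(0,(y-145)*7+4),0,.4,(0,0,255),1)
cv2.imwrite('pics/w2A.png',im)
E
```

```text
[ WARN:0@0.194] global loadsave.cpp:1063 imwrite_ Unsupported depth image for selected encoder is fallbacked to CV_8U.
```

View pics/w2A.png

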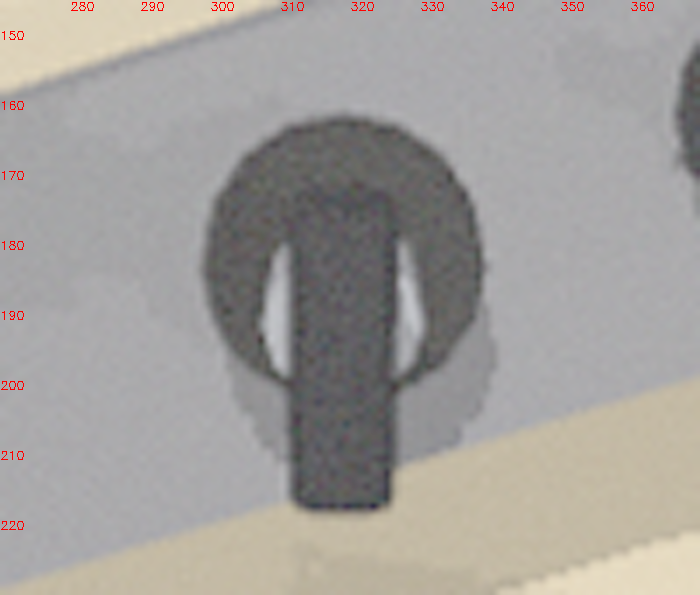

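```bash
python3 - <<'E'
from h import *
s=st()
m=np.load('w2.npy',allow_pickle=True).item();R=Ro.from_quat(s['eef_rot'])
for p,z in [((318.9,217.5),.104),((318.9,172),.104),((318.9,172),.08),((311.6,200),.104),((325.9,200),.104),((317.8,161.3),.044),((299.5,183),.044),((339.3,183),.044)]:
    w=atz(m,p,z);print(p,z,np.round(w,4),'tool',np.round(R.inv().apply(w-s['tool_pos'])[:2],4))
E
```

```text
t 2.62 pos [ 0.5269 -0.3167  0.2407] yaw 77.65 z [ 0.0014  0.0015 -1.    ] F [ 1.08  1.35 -0.08] M [ 0.09 -0.03 -0.04] op 0.649 q [ 0.6   0.7  -0.24  1.62  0.2   0.85  1.64]
(318.9, 217.5) 0.104 [ 0.5448 -0.3238  0.104 ] tool [-0.0034  0.0188]
(318.9, 172) 0.104 [ 0.5044 -0.3147  0.104 ] tool [-0.0032 -0.0226]
(318.9, 172) 0.08 [ 0.5088 -0.3158  0.08  ] tool [-0.0033 -0.0181]
(311.6, 200) 0.104 [ 0.5274 -0.3265  0.104 ] tool [-0.0097  0.0024]
(325.9, 200) 0.104 [ 0.5302 -0.3142  0.104 ] tool [0.0029 0.0025]
(317.8, 161.3) 0.044 [ 0.504  -0.3159  0.044 ] tool [-0.0045 -0.0227]
(299.5, 183) 0.044 [ 0.5224 -0.3401  0.044 ] tool [-0.0242  0.0004]
(339.3, 183) 0.044 [ 0.5317 -0.2986  0.044 ] tool [0.0183 0.0006]
```

```bash
python3 - <<'E'
from h import *
rel([.5252,-.3195,.130],77.6);rel([.5252,-.3195,.1005],77.6)
E
```

```text
rows for [0.5252, -0.3195, 0.13] 77.6 : [-0.0111, -0.004, 0.369] [0.0003, -0.0006, 0.0003]
rows for [0.5252, -0.3195, 0.1005] 77.6 : [-0.0113, -0.0041, 0.4674] [0.0003, -0.0006, 0.0003]
```

play_rows:
  deltas:
    - [[-0.3,-0.011,-0.004,0.2,0,0,0],[-0.3,-0.011,-0.004,0.369,0,0,0],[-0.3,-0.011,-0.004,0.43,0,0,0],[-0.3,-0.011,-0.004,0.467,0,0,0],[-0.3,-0.011,-0.004,0.467,0,0,0]]

```text
clock: 3.25
tool_pos: [0.5263, -0.319, 0.1016]
eef_rot: [0.779, 0.627, 0.001, 0.0]
contact_force: [0.2, -0.7, -0.1]
opening: 0.647
```

```bash
python3 - <<'E'
from h import *
st()
from plant import vision
for n in ['wrist','side']: cv2.imwrite(f'pics/{n}3.png',vision.snapshot(n)[:,:,::-1])
crop('pics/side3.png','pics/side3A.png',330,180,460,300,5)
rel([.5252,-.3195,.1005],77.6)
E
```

```text
t 3.25 pos [ 0.5263 -0.319   0.1016] yaw 77.7 z [ 0.0029  0.0011 -1.    ] F [ 0.18 -0.72 -0.11] M [0.02 0.02 0.05] op 0.647 q [ 0.58  0.89 -0.19  1.71  0.27  0.57  1.58]
rows for [0.5252, -0.3195, 0.1005] 77.6 : [-0.0002, -0.0041, 0.0059] [0.0012, -0.0003, 0.0003]
```

View pics/wrist3.png

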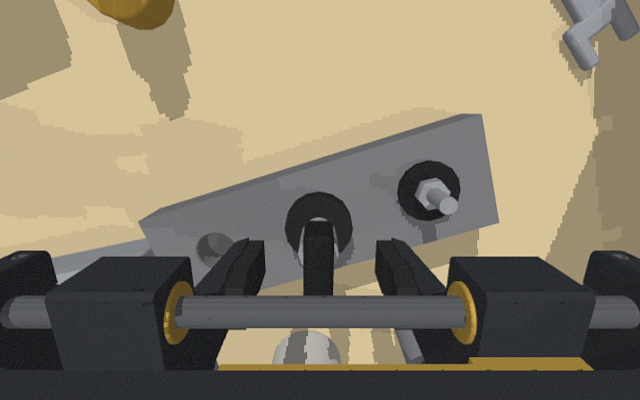

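View pics/side3A.png

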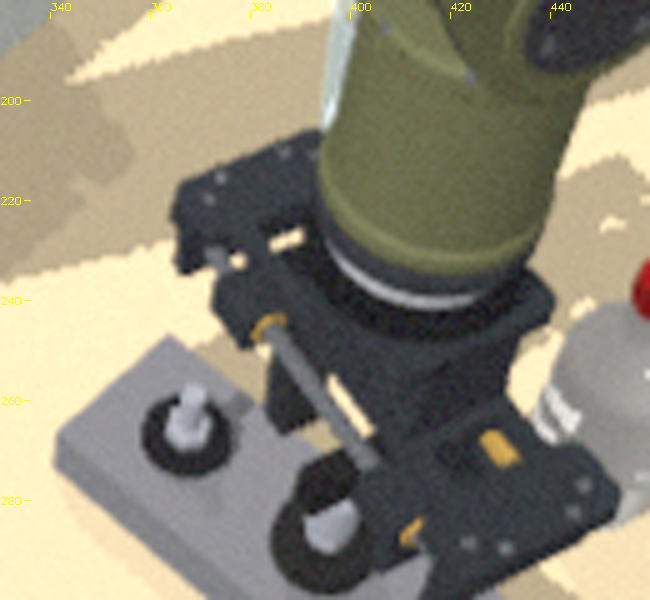

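The wing sits centred between the fingers at column 319, so I'm closing.

play_rows:
  deltas:
    - [[1,0,-0.004,0.003,0,0,0],[1,0,-0.004,0.003,0,0,0],[1,0,-0.004,0.003,0,0,0],[1,0,-0.004,0.003,0,0,0]]
  force: 40

```text
clock: 3.85
tool_pos: [0.5252, -0.3195, 0.1014]
eef_rot: [0.779, 0.627, 0.002, 0.001]
contact_force: [0.1, -0.4, 0.4]
opening: 0.222
```

```bash
python3 - <<'E'
from h import *
st();st()
E
```

```text
t 3.85 pos [ 0.5252 -0.3195  0.1014] yaw 77.66 z [ 4.1e-03  3.0e-04 -1.0e+00] F [ 0.12 -0.38  0.4 ] M [ 0.01 -0.03 -0.02] op 0.222 q [ 0.58  0.89 -0.19  1.71  0.27  0.56  1.58]
t 3.85 pos [ 0.5252 -0.3195  0.1014] yaw 77.66 z [ 4.1e-03  3.0e-04 -1.0e+00] F [ 0.12 -0.38  0.4 ] M [ 0.01 -0.03 -0.02] op 0.222 q [ 0.58  0.89 -0.19  1.71  0.27  0.56  1.58]
```

Opening is .222 (19.5 mm), so the jaws are still closing.

play_rows:
  deltas:
    - [[1,0,0,0,0,0,0],[1,0,0,0,0,0,0],[1,0,0,0,0,0,0],[1,0,0,0,0,0,0]]

```text
clock: 4.35
tool_pos: [0.5252, -0.3195, 0.1014]
eef_rot: [0.779, 0.627, 0.002, 0.001]
contact_force: [0.1, -0.6, -1.0]
opening: 0.154
```

```bash
python3 - <<'E'
from h import *
st();rel([.5252,-.3195,.21],77.6)
E
```

```text
t 4.35 pos [ 0.5252 -0.3195  0.1014] yaw 77.65 z [ 4.1e-03  3.0e-04 -1.0e+00] F [ 0.15 -0.63 -0.97] M [ 0.04 -0.01 -0.02] op 0.154 q [ 0.58  0.89 -0.19  1.71  0.27  0.56  1.58]
rows for [0.5252, -0.3195, 0.21] 77.6 : [0.0003, 0.0013, -0.3621] [0.0013, -0.0004, 0.0003]
```

play_rows:
  deltas:
    - [[1,0,0,-0.15,0,0,0],[1,0,0,-0.3,0,0,0],[1,0,0,-0.45,0,0,0],[1,0,0,-0.45,0,0,0]]

```text
clock: 4.85
tool_pos: [0.5266, -0.3204, 0.2399]
eef_rot: [0.779, 0.627, 0.003, 0.005]
contact_force: [-0.6, 0.1, -1.0]
opening: 0.153
```

```bash
python3 - <<'E'
from h import *
st();rel([.532,-.147,.24],40)
E
```

```text
t 4.85 pos [ 0.5266 -0.3204  0.2399] yaw 77.64 z [ 0.0106 -0.0031 -0.9999] F [-0.63  0.13 -1.02] M [-0.01 -0.04 -0.03] op 0.153 q [ 0.61  0.7  -0.24  1.62  0.21  0.84  1.64]
rows for [0.532, -0.147, 0.24] 40 : [0.5685, -0.1061, -0.002] [0.0034, -0.0009, 0.2091]
```

play_rows:
  deltas:
    - [[1,0.14,-0.026,0,0.0034,-0.0009,0.052],[1,0.285,-0.053,0,0.0034,-0.0009,0.105],[1,0.43,-0.08,0,0.0034,-0.0009,0.157],[1,0.5685,-0.106,0,0.0034,-0.0009,0.209],[1,0.5685,-0.106,0,0.0034,-0.0009,0.209]]

```text
clock: 5.48
tool_pos: [0.5317, -0.1417, 0.238]
eef_rot: [0.938, 0.346, -0.001, -0.002]
contact_force: [0.3, -0.5, -2.2]
opening: 0.156
```

```bash
python3 - <<'E'
from h import *
st();rel([.539,.0263,.24],7.05)
E
```

```text
t 5.47 pos [ 0.5317 -0.1417  0.238 ] yaw 40.43 z [-0.0028  0.003  -1.    ] F [ 0.26 -0.53 -2.16] M [-0.04  0.01 -0.01] op 0.156 q [ 0.2   0.61 -0.04  1.82  0.03  0.71  0.86]
rows for [0.539, 0.0263, 0.24] 7.05 : [0.3817, -0.4104, -0.0049] [-0.0013, 0.0004, 0.1854]
```

play_rows:
  deltas:
    - [[1,0.095,-0.1026,0,-0.0013,0.0004,0.046],[1,0.19,-0.205,-0.005,-0.0013,0.0004,0.093],[1,0.286,-0.308,-0.005,-0.0013,0.0004,0.139],[1,0.3817,-0.4104,-0.005,-0.0013,0.0004,0.1854],[1,0.3817,-0.4104,-0.005,-0.0013,0.0004,0.1854]]

```text
clock: 6.1
tool_pos: [0.5386, 0.0303, 0.2388]
eef_rot: [0.998, 0.065, -0.001, -0.001]
contact_force: [-0.0, -0.9, -0.9]
opening: 0.153
```

```bash
python3 - <<'E'
from h import *
from plant import vision
st()
m=model('wrist');np.save('w4.npy',m,allow_pickle=True);cv2.imwrite('pics/w4.png',vision.snapshot('wrist')[:,:,::-1])
st();rel([.539,.0263,.24],7.05)
E
```

```text
t 6.1 pos [0.5386 0.0303 0.2388] yaw 7.46 z [-0.0021  0.0012 -1.    ] F [-0.05 -0.94 -0.86] M [-0.1   0.11 -0.  ] op 0.153 q [-0.24  0.61  0.17  1.86 -0.15  0.69  0.14]
t 6.15 pos [0.5385 0.0272 0.239 ] yaw 7.3 z [-2.1e-03 -9.0e-04 -1.0e+00] F [-0.33 -0.2  -1.62] M [-0.1   0.04  0.04] op 0.157 q [-0.24  0.61  0.17  1.86 -0.15  0.69  0.14]
rows for [0.539, 0.0263, 0.24] 7.05 : [0.0012, 0.0033, -0.0034] [0.0002, 0.0007, 0.0014]
```

View pics/w4.png

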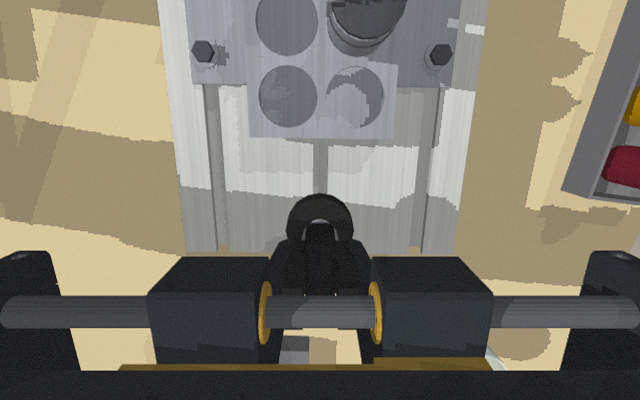

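```bash
python3 - <<'E'
from h import *
im=cv2.imread('pics/w4.png')[125:265,270:370]
im=cv2.resize(im,None,fx=6,fy=4,interpolation=cv2.INTER_CUBIC)
for x in range(270,370,10):cv2.putText(im,str(x),((x-270)*6,10),0,.4,(0,0,255),1);cv2.line(im,((x-270)*6,12),((x-270)*6,18),(0,0,255),1)
for y in range(130,265,10):cv2.putText(im,str(y),(0,(y-125)*4+4),0,.4,(0,0,255),1)
cv2.imwrite('pics/w4A.png',im)
m=np.load('w4.npy',allow_pickle=True).item()
g=cv2.cvtColor(cv2.imread('pics/w4.png'),6).astype(float)
for v in (150,165,180):print(v,g[v-2:v+3,305:336].mean(0).astype(int))
for v in (147,165,183):
  print(np.round(atz(m,(314.5,v),.1),4),np.round(atz(m,(327.5,v),.1),4))
E
```

```text
150 [190 194 193 193 189 189 191 195 143 132 134 137 135 132 131 131 133 131
 132 132 134 134 132 173 187 189 186 186 186 188 191]
165 [188 190 192 190 189 187 189 192 147 134 134 136 131 131 128 130 132 129
 132 132 133 132 126 177 187 186 183 184 186 186 189]
180 [201 202 204 202 201 200 205 187 142 131 133 134 131 129 127 129 131 131
 131 132 131 130 155 190 198 195 194 196 198 199 198]
[0.5288 0.0726 0.1   ] [0.5397 0.074  0.1   ]
[0.5307 0.0573 0.1   ] [0.5418 0.0587 0.1   ]
[0.5327 0.0415 0.1   ] [0.544 0.043 0.1  ]
```

View pics/w4A.png

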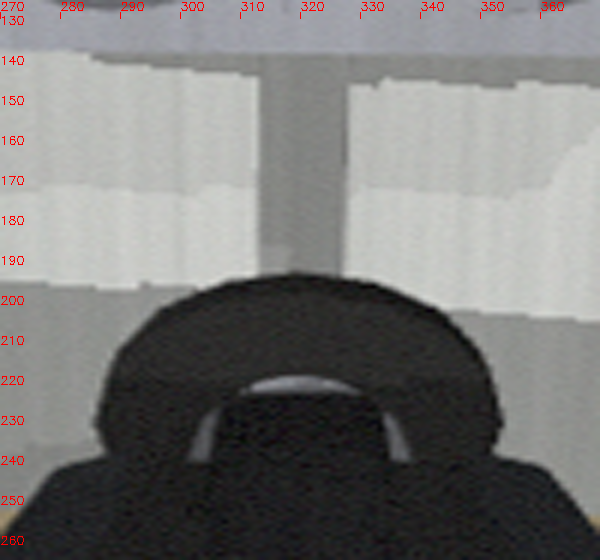

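```bash
python3 - <<'E'
from h import *
m=np.load('w4.npy',allow_pickle=True).item()
a=atz(m,(320.9,150),.1);b=atz(m,(320.2,180),.1)
a2=atz(m,(313.2,150),.1);b2=atz(m,(312.6,182),.1)
print(a,b,np.degrees(np.arctan2(*(a-b)[1::-1])),a2,b2)
d=np.array([-.1219,.9925])
for p in (a,b):
    t=(.0263-p[1])/d[1];print('slot x at y=.0263',p[0]+t*d[0])
# bumper centre column from rack edge
print('rack near edge',atz(m,(320,138.5),.138))
s=st();R=Ro.from_quat(s['eef_rot'])
# project stud axis: bumper extremes at z of bumper mid-lower = TCP-.0094-.05
for c in (286.3,354):print('bumper',np.round(R.inv().apply(atz(m,(c,232),s['tool_pos'][2]-.0094-.048)-s['tool_pos']),4))
for c in (306,336):print('wing',np.round(R.inv().apply(atz(m,(c,232),s['tool_pos'][2]-.0)-s['tool_pos']),4))
E
```

```text
[0.53449923 0.07075328 0.1       ] [0.53728415 0.04479303 0.1       ] 96.12306972205334 [0.5279835  0.06990505 0.1       ] [0.53089701 0.04215469 0.1       ]
slot x at y=.0263 0.5399590281976708
slot x at y=.0263 0.5395554832096474
rack near edge [0.53212134 0.08312853 0.138     ]
t 6.15 pos [0.5385 0.0272 0.239 ] yaw 7.3 z [-2.1e-03 -9.0e-04 -1.0e+00] F [-0.33 -0.2  -1.62] M [-0.1   0.04  0.04] op 0.157 q [-0.24  0.61  0.17  1.86 -0.15  0.69  0.14]
bumper [-0.0205 -0.001   0.0574]
bumper [ 0.0227 -0.0011  0.0574]
wing [-0.0053 -0.0237 -0.    ]
wing [ 0.0079 -0.0238 -0.    ]
```

```bash
python3 - <<'E'
from h import *
rel([.5388,.0263,.19],6.9)
E
```

```text
rows for [0.5388, 0.0263, 0.19] 6.9 : [0.0009, 0.0031, 0.1632] [0.0002, 0.0007, 0.0022]
```

play_rows:
  deltas:
    - [[1,0.001,0.003,0.08,0,0.0007,0.0022],[1,0.001,0.003,0.163,0,0.0007,0.0022],[1,0.001,0.003,0.163,0,0.0007,0.0022]]

```text
clock: 6.52
tool_pos: [0.5372, 0.0239, 0.1883]
eef_rot: [0.998, 0.059, -0.002, 0.001]
contact_force: [0.1, 0.3, -0.9]
opening: 0.156
```

```bash
python3 - <<'E'
from h import *
from plant import vision
s=st()
cv2.imwrite('pics/w5.png',vision.snapshot('wrist')[:,:,::-1])
cv2.imwrite('pics/sc5.png',vision.snapshot('scene')[:,:,::-1])
crop('pics/sc5.png','pics/sc5A.png',285,150,445,270,5)
rel([.5388,.0263,.1795],6.9);rel([.5388,.0263,.174],6.9)
E
```

```text
t 6.53 pos [0.5372 0.0239 0.1883] yaw 6.79 z [-0.0048 -0.0023 -1.    ] F [ 0.13  0.29 -0.92] M [-0.08  0.02 -0.01] op 0.156 q [-0.22  0.68  0.15  1.9  -0.17  0.57  0.16]
rows for [0.5388, 0.0263, 0.1795] 6.9 : [0.0001, -0.0055, 0.0359] [0.0005, 0.0001, -0.0005]
rows for [0.5388, 0.0263, 0.174] 6.9 : [0.0001, -0.0056, 0.0542] [0.0005, 0.0001, -0.0005]
```

View pics/w5.png

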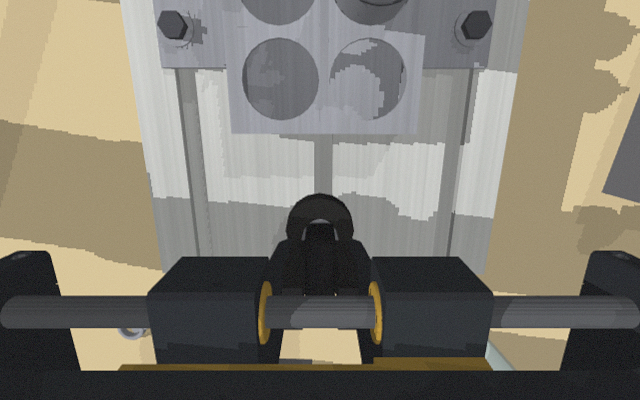

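View pics/sc5A.png

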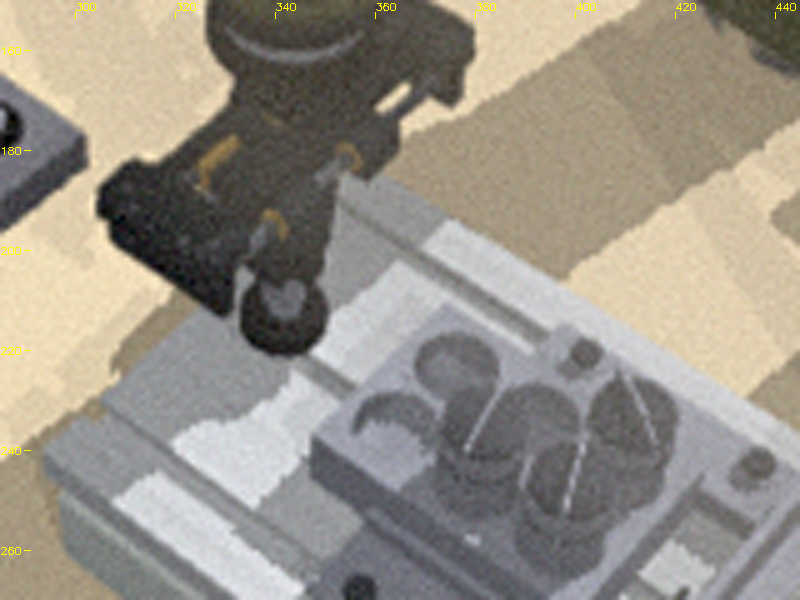

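play_rows:
  deltas:
    - [[1,0,-0.0055,0.015,0,0,0],[1,0,-0.0055,0.015,0,0,0],[1,0,-0.0055,0.015,0,0,0]]

```text
clock: 7.0
tool_pos: [0.5389, 0.0263, 0.1861]
eef_rot: [0.998, 0.059, 0.0, 0.001]
contact_force: [0.0, -0.2, -1.4]
opening: 0.156
```

```bash
python3 - <<'E'
from h import *
from plant import vision
s=st()
cv2.imwrite('pics/w6.png',vision.snapshot('wrist')[:,:,::-1])
g=cv2.cvtColor(cv2.imread('pics/w6.png'),6).astype(int)
for v in (150,170,182):print(v,g[v-2:v+3,305:341].mean(0).astype(int))
for v in (208,220):print(v,g[v-1:v+2,275:300].mean(0).astype(int),g[v-1:v+2,340:365].mean(0).astype(int))
st()
rel([.5388,.0263,.1795],6.9);rel([.5388,.0263,.174],6.9)
E
```

```text
t 7.0 pos [0.5389 0.0263 0.1861] yaw 6.82 z [ 6.0e-04 -1.4e-03 -1.0e+00] F [ 0.03 -0.2  -1.38] M [-0.05  0.02  0.04] op 0.156 q [-0.22  0.69  0.15  1.91 -0.17  0.56  0.15]
150 [190 189 191 189 194 154 135 135 136 136 136 135 131 131 130 133 133 132
 131 132 134 132 134 130 169 183 183 185 184 181 183 187 190 191 190 189]
170 [190 188 185 188 191 164 136 133 134 135 134 131 131 127 129 130 131 130
 131 130 131 133 134 121 173 185 184 184 183 183 184 187 188 188 185 187]
182 [200 201 197 201 204 173 137 132 133 133 133 131 130 128 129 132 129 128
 130 131 133 132 132 124 180 190 195 196 194 195 197 199 198 197 197 197]
208 [150 149 165 169 169 167 170 170 174 173 171 187 187 190 191 194 177 118
  56  36  37  45  44  41  42] [ 45  43  41  41  34  27  32  99 133 145 146 144 140 142 143 146 148 147
 145 144 145 146 145 144 141]
220 [144 144 142 144 143 139 143 146 146 138 134 137  84  39  28  34  37  37
  36  38  39  35  37  39  35] [ 35  34  37  37  38  36  36  39  33  37  36  34 112 143 143 145 147 147
 143 144 146 144 143 143 142]
t 7.05 pos [0.5389 0.0263 0.1861] yaw 6.82 z [ 5.0e-04 -1.4e-03 -1.0e+00] F [ 0.03 -0.11 -2.42] M [-0.06  0.07 -0.04] op 0.153 q [-0.22  0.69  0.15  1.91 -0.17  0.56  0.15]
rows for [0.5388, 0.0263, 0.1795] 6.9 : [-0.0004, 0.0001, 0.0219] [0.0005, -0.0001, -0.0004]
rows for [0.5388, 0.0263, 0.174] 6.9 : [-0.0004, 0.0, 0.0403] [0.0005, -0.0001, -0.0004]
```

The slot centre (col 320.0) and the bumper centre (col 319.9) line up, so I'm lowering.

play_rows:
  deltas:
    - [[1,0,0,0.022,0,0,0],[1,0,0,0.034,0,0,0],[1,0,0,0.042,0,0,0],[1,0,0,0.042,0,0,0]]

```text
clock: 7.55
tool_pos: [0.5388, 0.0263, 0.1732]
eef_rot: [0.998, 0.06, -0.0, 0.001]
contact_force: [0.0, -0.1, -1.3]
opening: 0.153
```

```bash
python3 - <<'E'
from h import *
s=st()
E
```

```text
t 7.55 pos [0.5388 0.0263 0.1732] yaw 6.82 z [-0.     -0.0015 -1.    ] F [ 0.02 -0.06 -1.31] M [-0.07  0.09  0.03] op 0.153 q [-0.22  0.71  0.14  1.92 -0.18  0.53  0.16]
```

play_rows:
  deltas:
    - [[1,0,0,0.004,0,0,0],[1,0,0,0.006,0,0,0],[1,0,0,0.006,0,0,0]]

```text
clock: 7.92
tool_pos: [0.5388, 0.0263, 0.1714]
eef_rot: [0.998, 0.059, -0.0, 0.001]
contact_force: [-1.0, 0.0, -1.1]
opening: 0.159
```

```bash
python3 - <<'E'
from h import *
s=st()
E
```

```text
t 7.92 pos [0.5388 0.0263 0.1714] yaw 6.82 z [ 1.0e-04 -1.5e-03 -1.0e+00] F [-0.98  0.   -1.07] M [-0.06  0.09 -0.02] op 0.159 q [-0.22  0.71  0.14  1.92 -0.18  0.53  0.16]
```

play_rows:
  deltas:
    - [[1,0,0,0.003,0,0,0],[1,0,0,0.003,0,0,0]]

```text
clock: 8.18
tool_pos: [0.5388, 0.0264, 0.171]
eef_rot: [0.998, 0.059, 0.0, 0.001]
contact_force: [-0.9, 0.3, 4.9]
opening: 0.154
```

play_rows:
  deltas:
    - [[1,0,0,0.003,0,0,0],[1,0,0,0.003,0,0,0]]

```text
clock: 8.43
tool_pos: [0.5388, 0.0263, 0.1705]
eef_rot: [0.998, 0.059, 0.0, 0.001]
contact_force: [-1.6, 0.7, 5.9]
opening: 0.156
```

```bash
python3 - <<'E'
from h import *
s=st()
from plant import vision
cv2.imwrite('pics/sc7.png',vision.snapshot('scene')[:,:,::-1])
crop('pics/sc7.png','pics/sc7A.png',285,150,445,270,5)
E
```

```text
t 8.43 pos [0.5388 0.0263 0.1705] yaw 6.81 z [ 7.0e-04 -1.1e-03 -1.0e+00] F [-1.64  0.7   5.88] M [-0.02  0.47 -0.04] op 0.156 q [-0.22  0.71  0.14  1.92 -0.18  0.52  0.16]
```

View pics/sc7A.png

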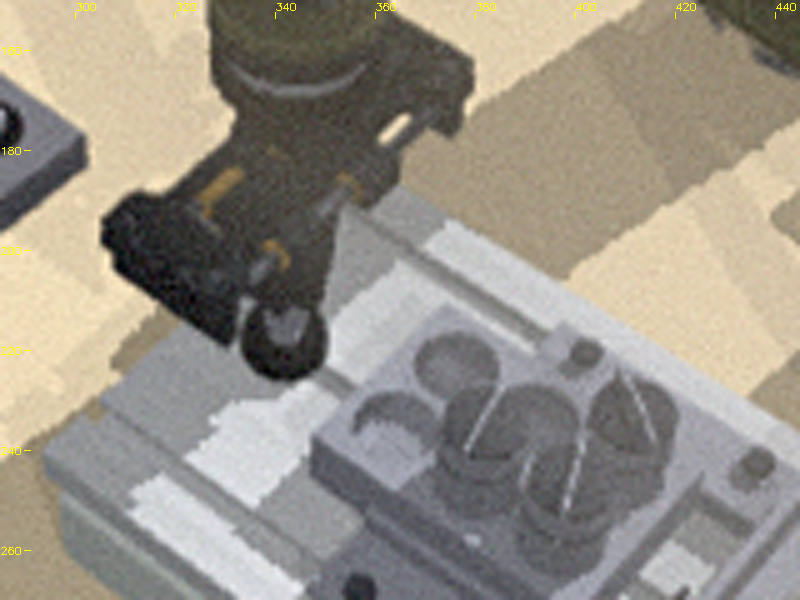

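Seated: contact comes at z≈.171, as predicted. The bolt tip estimate puts home about 60 mm along the slot, with rack contact after about 35 mm. I'll slide at near-zero load first.

play_rows:
  deltas:
    - [[1,0,0,-0.003,0,0,0],[1,0,-0.025,-0.003,0,0,0],[1,0,-0.05,-0.003,0,0,0],[1,0,-0.08,-0.003,0,0,0],[1,0,-0.08,-0.003,0,0,0]]

```text
clock: 9.1
tool_pos: [0.536, 0.0519, 0.1714]
eef_rot: [0.998, 0.061, 0.0, 0.0]
contact_force: [-0.1, 1.1, 0.1]
opening: 0.158
```

```bash
cat >> h.py <<'E'
def S():
    s=st();d=np.array([-.1219,.9925]);p=s['tool_pos'][:2]-np.array([.5255,.1355])
    print('s',round(float(p@d)*1e3,2),'x',round(float(p@np.array([.9925,.1219]))*1e3,2),'Fs',round(float(s['contact_force'][:2]@d),2),'Fx',round(float(s['contact_force'][0]),2))
E
python3 - <<'E'
from h import *
S()
E
```

```text
t 9.1 pos [0.536  0.0519 0.1714] yaw 6.94 z [ 7.e-04 -1.e-04 -1.e+00] F [-0.11  1.12  0.1 ] M [0.17 0.04 0.04] op 0.158 q [-0.27  0.71  0.14  1.92 -0.19  0.52  0.12]
s -84.26 x 0.18 Fs 1.12 Fx -0.11
```

play_rows:
  deltas:
    - [[1,0,-0.01,0,0,0,0],[1,0,-0.02,0,0,0,0],[1,0,-0.03,0,0,0,0],[1,0,-0.04,0,0,0,0],[1,0,-0.05,0,0,0,0]]

```text
clock: 9.72
tool_pos: [0.5343, 0.065, 0.1714]
eef_rot: [0.998, 0.06, 0.0, 0.001]
contact_force: [0.5, -4.5, 0.6]
opening: 0.156
```

```bash
python3 - <<'E'
from h import *
S()
E
```

```text
t 9.72 pos [0.5343 0.065  0.1714] yaw 6.85 z [ 0.001  -0.0024 -1.    ] F [ 0.45 -4.47  0.55] M [-1.26 -0.14  0.02] op 0.156 q [-0.3   0.71  0.15  1.92 -0.19  0.52  0.1 ]
s -71.01 x 0.11 Fs -4.49 Fx 0.45
```

play_rows:
  deltas:
    - [[1,0,-0.008,0,0,0,0],[1,0,-0.016,0,0,0,0],[1,0,-0.024,0,0,0,0],[1,0,-0.032,0,0,0,0]]

```text
clock: 10.22
tool_pos: [0.5332, 0.0738, 0.1714]
eef_rot: [0.998, 0.059, 0.0, 0.002]
contact_force: [0.6, -4.8, 0.6]
opening: 0.157
```

```bash
python3 - <<'E'
from h import *
S()
from plant import vision
cv2.imwrite('pics/w8.png',vision.snapshot('wrist')[:,:,::-1])
cv2.imwrite('pics/sc8.png',vision.snapshot('scene')[:,:,::-1])
crop('pics/sc8.png','pics/sc8A.png',305,170,465,290,5)
E
```

```text
t 10.22 pos [0.5332 0.0738 0.1714] yaw 6.8 z [ 0.0011 -0.0034 -1.    ] F [ 0.57 -4.81  0.62] M [-1.34 -0.09  0.01] op 0.157 q [-0.32  0.71  0.15  1.92 -0.19  0.52  0.09]
s -62.19 x 0.08 Fs -4.85 Fx 0.57
```

View pics/sc8A.png

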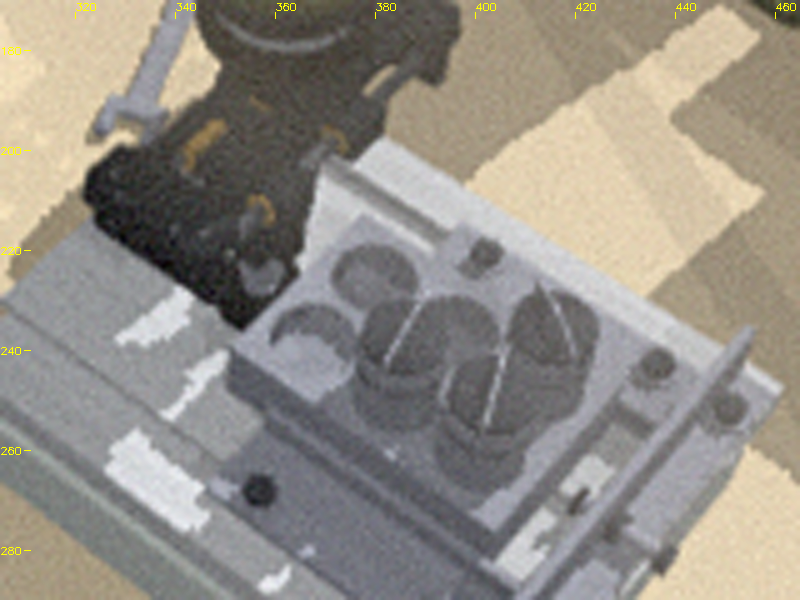

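View pics/w8.png

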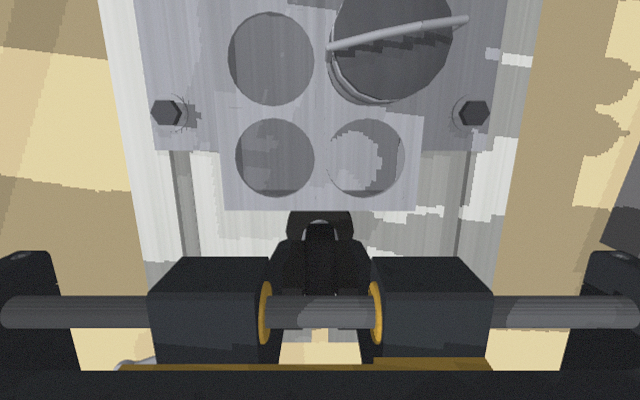

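The rack is sliding, and there is still a gap to the bolt tip at (418,270). I'll continue in finer steps.

play_rows:
  deltas:
    - [[1,0,-0.006,0,0,0,0],[1,0,-0.012,0,0,0,0],[1,0,-0.018,0,0,0,0]]

```text
clock: 10.7
tool_pos: [0.5325, 0.0792, 0.1714]
eef_rot: [0.998, 0.059, 0.001, 0.002]
contact_force: [1.1, -5.2, 1.8]
opening: 0.155
```

play_rows:
  deltas:
    - [[1,0,-0.005,0,0,0,0],[1,0,-0.01,0,0,0,0]]

```text
clock: 10.95
tool_pos: [0.5322, 0.0817, 0.1714]
eef_rot: [0.998, 0.059, 0.0, 0.002]
contact_force: [0.4, -5.1, 1.4]
opening: 0.155
```

```bash
python3 - <<'E'
from h import *
S()
from plant import vision
cv2.imwrite('pics/sc9.png',vision.snapshot('scene')[:,:,::-1])
crop('pics/sc9.png','pics/sc9A.png',385,230,465,290,9)
E
```

```text
t 10.95 pos [0.5322 0.0817 0.1714] yaw 6.78 z [ 0.0012 -0.0041 -1.    ] F [ 0.44 -5.14  1.42] M [-1.34 -0.16  0.04] op 0.155 q [-0.33  0.71  0.16  1.92 -0.2   0.52  0.07]
s -54.21 x 0.07 Fs -5.16 Fx 0.44
```

View pics/sc9A.png

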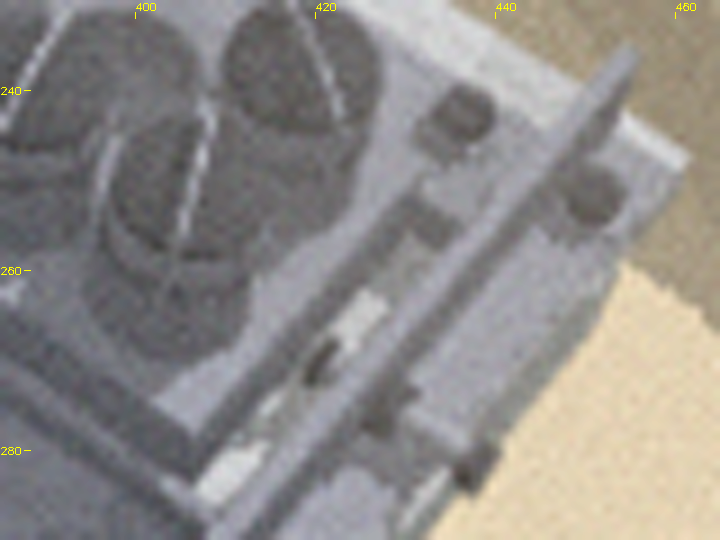

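play_rows:
  deltas:
    - [[1,0,-0.004,0,0,0,0],[1,0,-0.008,0,0,0,0]]

```text
clock: 11.25
tool_pos: [0.5318, 0.0841, 0.1714]
eef_rot: [0.998, 0.059, 0.0, 0.002]
contact_force: [-0.1, -5.1, -0.7]
opening: 0.154
```

play_rows:
  deltas:
    - [[1,0,-0.003,0,0,0,0]]

```text
clock: 11.38
tool_pos: [0.5317, 0.0848, 0.1714]
eef_rot: [0.998, 0.059, 0.0, 0.002]
contact_force: [0.2, -5.1, 0.7]
opening: 0.158
```

play_rows:
  deltas:
    - [[1,0,-0.003,0,0,0,0]]

```text
clock: 11.5
tool_pos: [0.5316, 0.0854, 0.1714]
eef_rot: [0.998, 0.059, 0.0, 0.002]
contact_force: [0.7, -4.5, -0.8]
opening: 0.15
```

play_rows:
  deltas:
    - [[1,0,-0.003,0,0,0,0]]

```text
clock: 11.62
tool_pos: [0.5316, 0.0861, 0.1715]
eef_rot: [0.998, 0.059, 0.0, 0.003]
contact_force: [-0.8, -5.0, 0.6]
opening: 0.153
```

play_rows:
  deltas:
    - [[1,0,-0.003,0,0,0,0]]

```text
clock: 11.75
tool_pos: [0.5315, 0.0867, 0.1715]
eef_rot: [0.998, 0.059, 0.0, 0.003]
contact_force: [0.2, -5.9, 0.3]
opening: 0.152
```

play_rows:
  deltas:
    - [[1,0,-0.002,0,0,0,0]]

```text
clock: 11.88
tool_pos: [0.5314, 0.087, 0.1715]
eef_rot: [0.998, 0.058, 0.0, 0.003]
contact_force: [0.5, -4.3, -0.1]
opening: 0.155
```

play_rows:
  deltas:
    - [[1,0,-0.003,0,0,0,0]]

```text
clock: 12.0
tool_pos: [0.5314, 0.0873, 0.1715]
eef_rot: [0.998, 0.058, 0.0, 0.003]
contact_force: [0.8, -6.6, 1.4]
opening: 0.156
```

play_rows:
  deltas:
    - [[1,0,-0.003,0,0,0,0]]

```text
clock: 12.12
tool_pos: [0.5313, 0.0873, 0.1715]
eef_rot: [0.998, 0.058, 0.001, 0.004]
contact_force: [0.8, -7.1, 0.6]
opening: 0.156
```

```bash
python3 - <<'E'
from h import *
S()
from plant import vision
cv2.imwrite('pics/sc10.png',vision.snapshot('scene')[:,:,::-1])
crop('pics/sc10.png','pics/sc10A.png',385,230,465,290,9)
E
```

```text
t 12.12 pos [0.5313 0.0873 0.1715] yaw 6.63 z [ 0.0015 -0.0078 -1.    ] F [ 0.82 -7.14  0.64] M [-1.65 -0.21  0.04] op 0.156 q [-0.35  0.71  0.16  1.92 -0.2   0.53  0.06]
s -48.53 x -0.11 Fs -7.18 Fx 0.82
```

View pics/sc10A.png

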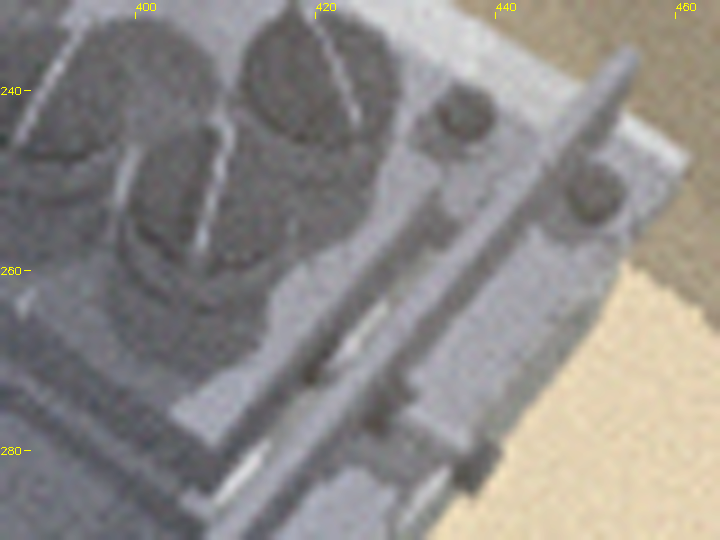

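The scene shows the rack's far end at the tip (420,270). TCP motion has stalled at y=.0873 and the force is rising from 5 to 7 N. One small confirming nudge follows.

play_rows:
  deltas:
    - [[1,0,-0.003,0,0,0,0]]

```text
clock: 12.3
tool_pos: [0.5313, 0.0874, 0.1716]
eef_rot: [0.998, 0.057, 0.001, 0.004]
contact_force: [0.7, -6.4, 0.6]
opening: 0.156
```

```bash
python3 - <<'E'
from h import *
S()
E
```

```text
t 12.3 pos [0.5313 0.0874 0.1716] yaw 6.59 z [ 0.0016 -0.0088 -1.    ] F [ 0.72 -6.37  0.61] M [-1.6  -0.15  0.01] op 0.156 q [-0.35  0.71  0.16  1.92 -0.2   0.53  0.06]
s -48.47 x -0.12 Fs -6.41 Fx 0.72
```

```bash
python3 - <<'E'
from h import *
s=st()
rel(s['tool_pos']+np.array([-.0015,.0015/.9925*.9925,0])*np.array([.1219,1,0]),6.9)
E
```

```text
t 12.3 pos [0.5313 0.0874 0.1716] yaw 6.59 z [ 0.0016 -0.0088 -1.    ] F [ 0.72 -6.37  0.61] M [-1.6  -0.15  0.01] op 0.156 q [-0.35  0.71  0.16  1.92 -0.2   0.53  0.06]
rows for [0.53111096 0.08887329 0.17156089] 6.9 : [-0.0, -0.005, -0.0] [0.0029, -0.0002, -0.0017]
```

play_rows:
  deltas:
    - [[1,0,-0.004,0,0.0029,0,-0.0017]]

```text
clock: 12.42
tool_pos: [0.5313, 0.0872, 0.1715]
eef_rot: [0.998, 0.06, 0.0, 0.001]
contact_force: [1.2, -8.8, -0.3]
opening: 0.155
```

```bash
python3 - <<'E'
from h import *
S()
E
```

```text
t 12.43 pos [0.5313 0.0872 0.1715] yaw 6.85 z [ 9.0e-04 -1.6e-03 -1.0e+00] F [ 1.18 -8.8  -0.28] M [-2.05 -0.36 -0.03] op 0.155 q [-0.34  0.71  0.15  1.92 -0.2   0.52  0.07]
s -48.66 x -0.09 Fs -8.88 Fx 1.18
```

Arrived: 8.8 N with no advance. Next I press down about 7.3 mm while keeping a light push.

play_rows:
  deltas:
    - [[1,0,-0.003,0.012,0.0007,0,0],[1,0,-0.003,0.026,0.0007,0,0],[1,0,-0.003,0.026,0.0007,0,0]]

```text
clock: 12.8
tool_pos: [0.5315, 0.0868, 0.1646]
eef_rot: [0.998, 0.059, 0.001, 0.0]
contact_force: [-1.4, -7.2, 10.2]
opening: 0.155
```

```bash
python3 - <<'E'
from h import *
S()
E
```

```text
t 12.8 pos [0.5315 0.0868 0.1646] yaw 6.78 z [ 1.4e-03 -6.0e-04 -1.0e+00] F [-1.37 -7.2  10.16] M [-1.73  0.33  0.02] op 0.155 q [-0.34  0.72  0.15  1.93 -0.2   0.51  0.07]
s -49.1 x 0.02 Fs -6.98 Fx -1.37
```

play_rows:
  deltas:
    - [[1,0,-0.003,0.0035,0,0,0],[1,0,-0.003,0.0035,0,0,0]]

```text
clock: 13.05
tool_pos: [0.5315, 0.0868, 0.1645]
eef_rot: [0.998, 0.059, 0.001, 0.001]
contact_force: [-1.3, -5.6, 11.0]
opening: 0.153
```

```bash
python3 - <<'E'
from h import *
S()
E
```

```text
t 13.05 pos [0.5315 0.0868 0.1645] yaw 6.72 z [ 0.002  -0.0012 -1.    ] F [-1.31 -5.6  11.01] M [-1.58  0.39  0.03] op 0.153 q [-0.34  0.72  0.15  1.93 -0.2   0.51  0.07]
s -49.1 x -0.01 Fs -5.39 Fx -1.31
```

play_rows:
  deltas:
    - [[1,0,-0.004,0.007,0.0004,0,-0.001],[1,0,-0.004,0.007,0.0004,0,-0.001]]

```text
clock: 13.3
tool_pos: [0.5315, 0.0868, 0.1635]
eef_rot: [0.998, 0.06, 0.001, 0.001]
contact_force: [-2.2, -6.3, 11.3]
opening: 0.152
```

```bash
python3 - <<'E'
from h import *
S()
E
```

```text
t 13.3 pos [0.5315 0.0868 0.1635] yaw 6.83 z [ 2.5e-03 -9.0e-04 -1.0e+00] F [-2.2  -6.3  11.28] M [-1.68  0.35  0.  ] op 0.152 q [-0.34  0.72  0.15  1.93 -0.2   0.5   0.07]
s -49.11 x -0.03 Fs -5.98 Fx -2.2
```

play_rows:
  deltas:
    - [[1,0,-0.004,0.003,0,0,-0.05],[1,0,-0.004,0.003,0,0,-0.1],[1,0,-0.004,0.003,0,0,-0.15],[1,0,-0.004,0.003,0,0,-0.2],[1,0,-0.004,0.003,0,0,-0.25]]

```text
clock: 13.92
tool_pos: [0.5329, 0.0866, 0.1642]
eef_rot: [0.899, 0.438, 0.002, 0.002]
contact_force: [0.5, -7.1, 10.3]
opening: 0.158
```

```bash
python3 - <<'E'
from h import *
S()
s=st();p=s['tool_pos'];rel([p[0]-.00015,p[1]+.0012,p[2]-.001],97)
E
```

```text
t 13.93 pos [0.5329 0.0866 0.1642] yaw 52.0 z [ 0.006 -0.002 -1.   ] F [ 0.54 -7.09 10.31] M [-1.79 -0.15 -0.13] op 0.158 q [-0.21  0.71 -0.06  1.92  0.09  0.51  0.57]
s -49.39 x 1.41 Fs -7.11 Fx 0.54
t 13.93 pos [0.5329 0.0866 0.1642] yaw 52.0 z [ 0.006 -0.002 -1.   ] F [ 0.54 -7.09 10.31] M [-1.79 -0.15 -0.13] op 0.158 q [-0.21  0.71 -0.06  1.92  0.09  0.51  0.57]
rows for [np.float64(0.5327699977984585), np.float64(0.08784823411680842), np.float64(0.16320040817185819)] 97 : [0.0028, -0.0029, 0.0033] [0.0021, 0.0001, -0.25]
```

```bash
python3 - <<'E'
from h import *
rel([.5316,.0878,.1622],97)
E
```

```text
rows for [0.5316, 0.0878, 0.1622] 97 : [0.0003, -0.0059, 0.0066] [0.0021, 0.0001, -0.25]
```

play_rows:
  deltas:
    - [[1,0.0003,-0.006,0.0065,0.002,0,-0.05],[1,0.0003,-0.006,0.0065,0.002,0,-0.1],[1,0.0003,-0.006,0.0065,0.002,0,-0.15],[1,0.0003,-0.006,0.0065,0.002,0,-0.2],[1,0.0003,-0.006,0.0065,0.002,0,-0.25]]

```text
clock: 14.55
tool_pos: [0.5329, 0.0859, 0.1638]
eef_rot: [0.662, 0.75, -0.0, 0.002]
contact_force: [1.1, -7.9, 10.7]
opening: 0.154
```

```bash
python3 - <<'E'
from h import *
S();rel([.5316,.0878,.1632],97)
E
```

```text
t 14.55 pos [0.5329 0.0859 0.1638] yaw 97.13 z [ 0.0026 -0.003  -1.    ] F [ 1.1  -7.88 10.72] M [-1.79 -0.19 -0.1 ] op 0.154 q [-0.08  0.72 -0.28  1.91  0.36  0.55  1.1 ]
s -50.08 x 1.29 Fs -7.95 Fx 1.1
rows for [0.5316, 0.0878, 0.1632] 97 : [0.0067, -0.0035, 0.002] [0.0007, 0.001, 0.0007]
```

```bash
python3 - <<'E'
from h import *
from plant import vision
for n in ('scene','side','wrist'): cv2.imwrite(f'pics/{n}11.png',vision.snapshot(n)[:,:,::-1])
crop('pics/scene11.png','pics/sc11A.png',305,170,465,290,5)
crop('pics/side11.png','pics/sd11A.png',190,80,350,200,5)
S()
E
```

```text
t 14.7 pos [0.5328 0.0859 0.1637] yaw 96.9 z [ 0.0022 -0.0027 -1.    ] F [ 1.1  -7.75 10.96] M [-1.84 -0.21  0.02] op 0.158 q [-0.08  0.72 -0.28  1.91  0.36  0.55  1.09]
s -50.11 x 1.17 Fs -7.82 Fx 1.1
```

View pics/sc11A.png

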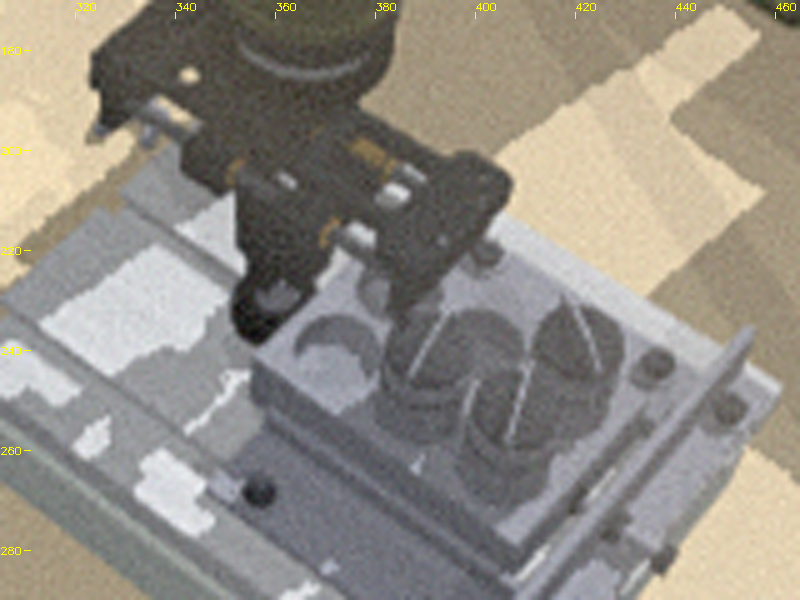

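View pics/sd11A.png

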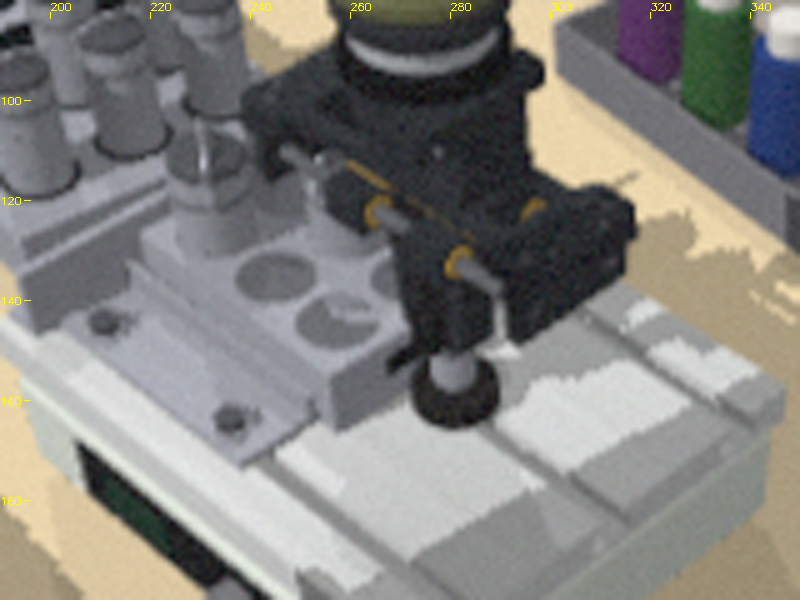

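View pics/wrist11.png

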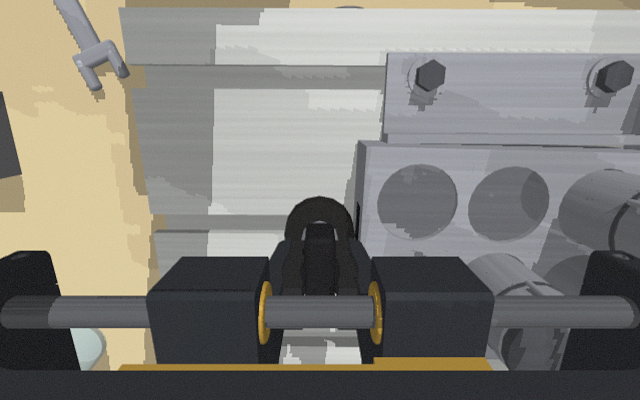

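Turned 90°. The bumper touches the rack and the rack is at the bolt tip. Next I let the spring lift the head under the lips while keeping the push.

play_rows:
  deltas:
    - [[1,0.005,0,-0.003,0.0006,0.0008,0],[1,0.005,0,-0.006,0.0006,0.0008,0],[1,0.005,0,-0.006,0.0006,0.0008,0]]

```text
clock: 15.08
tool_pos: [0.5329, 0.0859, 0.1663]
eef_rot: [0.664, 0.748, -0.001, 0.001]
contact_force: [0.9, -6.2, 6.6]
opening: 0.155
```

```bash
python3 - <<'E'
from h import *
S()
E
```

```text
t 15.07 pos [0.5329 0.0859 0.1663] yaw 96.83 z [ 2.0e-04 -2.9e-03 -1.0e+00] F [ 0.94 -6.22  6.58] M [-1.52 -0.14  0.02] op 0.155 q [-0.08  0.72 -0.28  1.91  0.35  0.56  1.1 ]
s -50.14 x 1.26 Fs -6.29 Fx 0.94
```

play_rows:
  deltas:
    - [[1,0.004,0,-0.002,0,0.0008,-0.001],[1,0.004,0,-0.002,0,0.0008,-0.001]]

```text
clock: 15.32
tool_pos: [0.5328, 0.0858, 0.1665]
eef_rot: [0.663, 0.749, -0.001, 0.0]
contact_force: [3.7, -4.9, -5.1]
opening: 0.151
```

```bash
python3 - <<'E'
from h import *
S()
E
```

```text
t 15.32 pos [0.5328 0.0858 0.1665] yaw 96.93 z [-9.0e-04 -2.2e-03 -1.0e+00] F [ 3.69 -4.86 -5.11] M [-1.25 -0.67 -0.02] op 0.151 q [-0.08  0.72 -0.28  1.9   0.35  0.57  1.1 ]
s -50.24 x 1.22 Fs -5.27 Fx 3.69
```

play_rows:
  deltas:
    - [[1,0.003,0,0.0015,0,0.0006,0],[1,0.002,0,0.0015,0,0.0006,0]]

```text
clock: 15.58
tool_pos: [0.5329, 0.0857, 0.1664]
eef_rot: [0.663, 0.748, -0.001, 0.0]
contact_force: [1.6, -5.4, 1.2]
opening: 0.157
```

```bash
python3 - <<'E'
from h import *
S()
E
```

```text
t 15.57 pos [0.5329 0.0857 0.1664] yaw 96.9 z [-0.0013 -0.0016 -1.    ] F [ 1.58 -5.36  1.25] M [-1.11 -0.33  0.04] op 0.157 q [-0.08  0.72 -0.28  1.9   0.35  0.57  1.1 ]
s -50.31 x 1.3 Fs -5.51 Fx 1.58
```

play_rows:
  deltas:
    - [[0.6,0,0,0,0,0,0],[0.5,0,0,0,0,0,0],[0.4,0,0,0,0,0,0],[0.35,0,0,0,0,0,0]]

```text
clock: 16.08
tool_pos: [0.5328, 0.0863, 0.1664]
eef_rot: [0.663, 0.749, -0.001, -0.0]
contact_force: [-0.9, -0.8, -0.8]
opening: 0.322
```

```bash
python3 - <<'E'
from h import *
from plant import vision
S()
cv2.imwrite('pics/w12.png',vision.snapshot('wrist')[:,:,::-1])
S()
E
```

```text
t 16.07 pos [0.5328 0.0863 0.1664] yaw 96.93 z [-0.0016 -0.0011 -1.    ] F [-0.85 -0.83 -0.84] M [ 0.   -0.02 -0.01] op 0.322 q [-0.08  0.72 -0.28  1.9   0.35  0.57  1.1 ]
s -49.76 x 1.22 Fs -0.72 Fx -0.85
t 16.12 pos [0.5328 0.0861 0.1664] yaw 96.91 z [-0.0015 -0.0012 -1.    ] F [0.2 0.5 0.2] M [0.02 0.01 0.01] op 0.326 q [-0.08  0.72 -0.28  1.9   0.35  0.57  1.1 ]
s -49.96 x 1.25 Fs 0.47 Fx 0.2
```

View pics/w12.png

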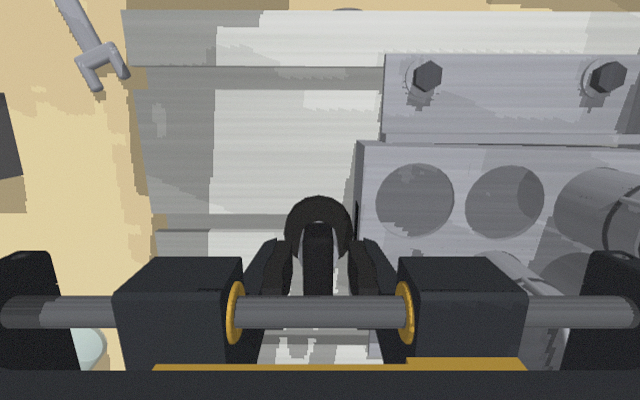

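The jaws are open (28 mm) with the wing free between them. I'm going straight up.

play_rows:
  deltas:
    - [[0.35,0,0,-0.05,0,0,0],[0.35,0,0,-0.15,0,0,0],[0.35,0,0,-0.3,0,0,0],[0.35,0,0,-0.4,0,0,0],[0.35,0,0,-0.4,0,0,0]]

```text
clock: 16.75
tool_pos: [0.5344, 0.0868, 0.2896]
eef_rot: [0.663, 0.748, 0.002, 0.002]
contact_force: [-0.2, -0.8, -0.2]
opening: 0.326
```

```bash
python3 - <<'E'
from h import *
from plant import vision
S();np.save('w13.npy',model('wrist'),allow_pickle=True)
for n in ('wrist','scene','side'): cv2.imwrite(f'pics/{n}13.png',vision.snapshot(n)[:,:,::-1])
crop('pics/scene13.png','pics/sc13A.png',305,170,465,290,5)
crop('pics/side13.png','pics/sd13A.png',190,80,350,200,5)
E
```

```text
t 16.75 pos [0.5344 0.0868 0.2896] yaw 96.91 z [ 4.6e-03  4.0e-04 -1.0e+00] F [-0.17 -0.79 -0.2 ] M [0.   0.03 0.01] op 0.326 q [-0.02  0.55 -0.37  1.78  0.25  0.85  1.19]
s -49.39 x 2.91 Fs -0.76 Fx -0.17
```

View pics/wrist13.png

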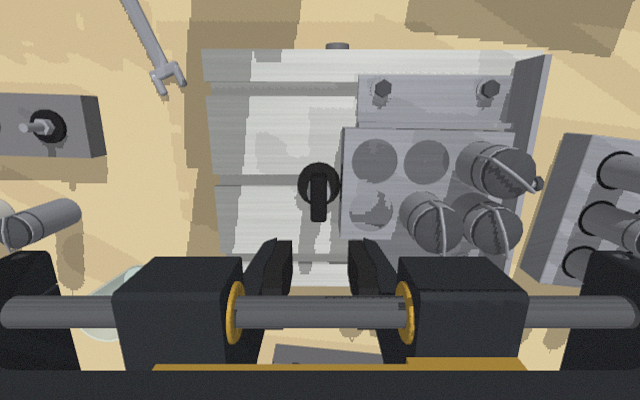

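View pics/sc13A.png

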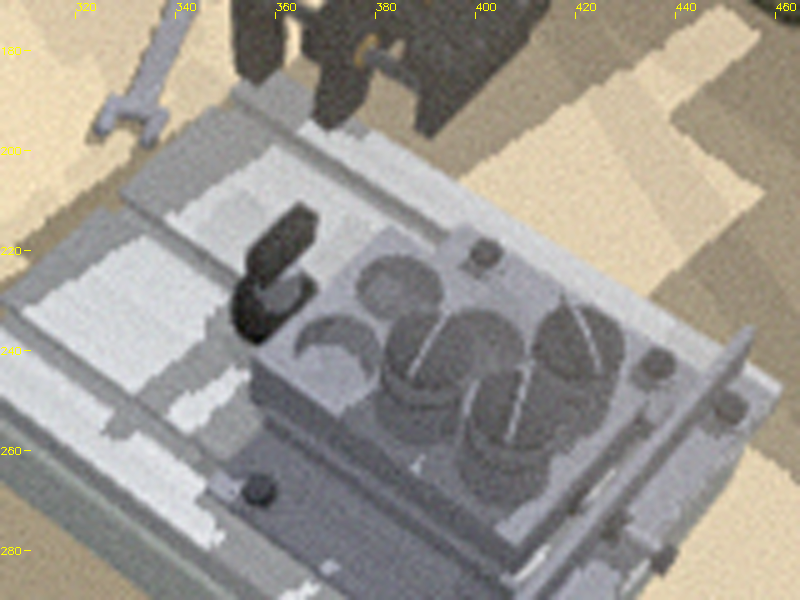

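View pics/sd13A.png

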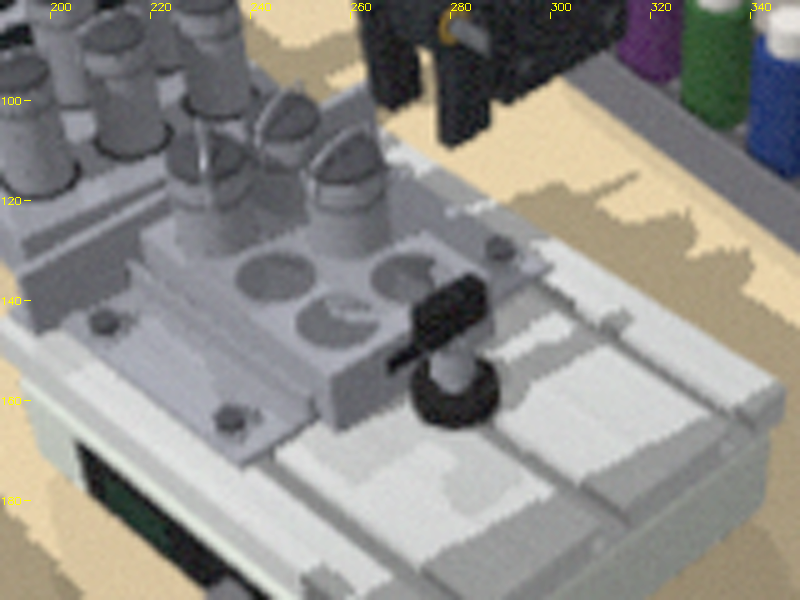

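```bash
python3 - <<'E'
from h import *
def z(src,dst,x0,y0,x1,y1,k):
    im=cv2.resize(cv2.imread(src)[y0:y1,x0:x1],None,fx=k,fy=k,interpolation=cv2.INTER_CUBIC)
    cv2.imwrite(dst,np.clip(255*(im/255.)**.6,0,255).astype('uint8'))
z('pics/wrist13.png','pics/a.png',280,140,380,230,7)
z('pics/scene13.png','pics/b.png',400,240,450,290,11)
E
```

```text
(no output)
```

View pics/a.png

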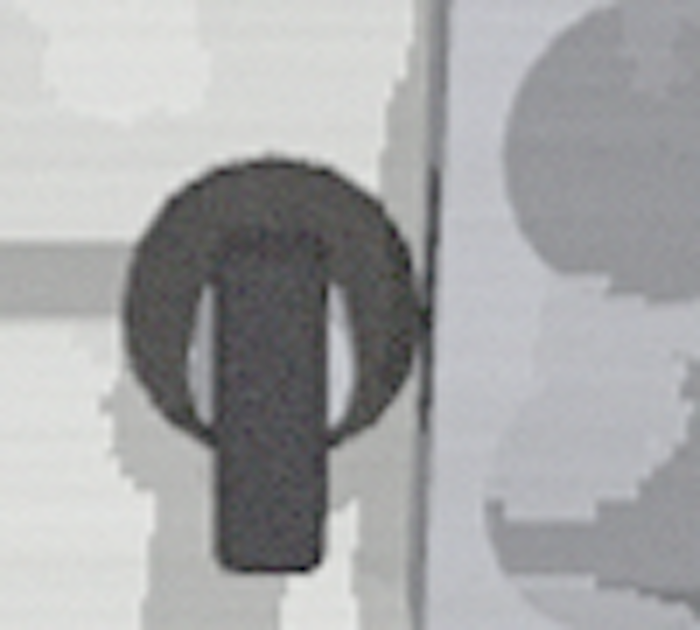

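View pics/b.png

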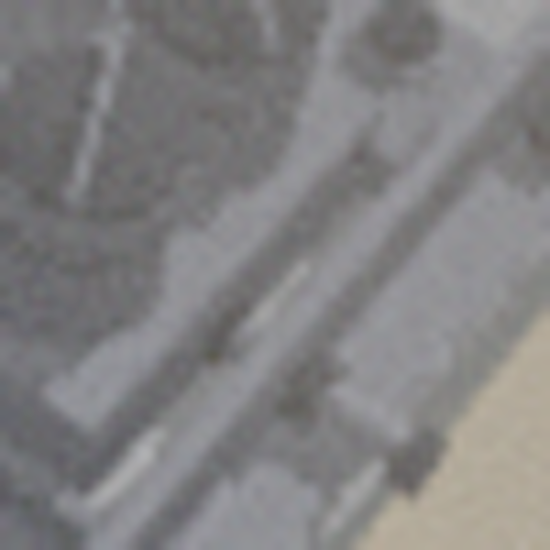

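```bash
python3 - <<'E'
from plant import r
print(r.finish_job())
E
```

```text
the job is handed in; nothing more can be done
None
```

The clamp stud is locked in the middle T-slot with its bumper against the rack, and the rack is home on the stop bolt. I handed the job in at about 17 s.

- **Push:** The rack slid at about 5 N. I stopped when the wrist force rose to 8.8 N and the rack no longer advanced, and the scene view showed the rack's far end at the bolt tip.
- **Lock:** I pressed the stud down about 7.4 mm with a 5–8 N push still on the rack, then turned it 90°. When I raised it, the head caught under the lips with a 5 N upward pull. I balanced that pull to near zero before letting go.
- **Last checks:** The final pictures show:
  - the bumper touching the rack wall
  - the rack at the bolt tip
  - the wing square across the slot and the stud upright
  - all three pots standing in the rack, with everything else in view looking undisturbed

  The gripper had risen clear and was touching nothing.
- **Disagreements:** The tool position shifted about 1.5 mm back along the slot during the press and turn, although the push force held. I put this down to the stud straightening in the pads, but I did not measure it. The press depth worked out from force was 1–1.5 mm more than from position. Both are past the 6.5 mm at which the head turns freely.

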